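# Set up the folding board stand and put the chopping boards away

### The job

Get the folding board stand ready: press the drip tray down into its base until it is clipped in and lies level, and snap both folded wire combs fully upright so that they stay up by themselves. Then lift every chopping board that hangs on the hook rail up and off its hook and stand it upright in the stand, one board to a bay, resting on the drip tray. Leave the other things on the worktop where they are.

Things in the scene. Friction and masses are not known exactly. Their poses are not given: they have to be found in the camera images.
- stand: folding board stand, fixed: grey plastic cradle in a steel wire foot 174 x 194 mm. Origin on the worktop under its middle, z up, x across the bays. Combs are hinged along x at y = +40 and -40 mm, 12 mm up; folded they lie outwards. With the combs up, a bay is a 24 mm gap (along x) between wire loops; bays are 40 mm apart; a board stands with its thickness along x, its width along y
- stand_seat (a point): middle of the cradle's trough floor, 6 mm above the worktop; axes as the stand's. The trough is 164 x 58 mm inside, rims 18 mm above the worktop. At both x ends, at y = 0, a sprung steel clip 16 mm wide leans 2 mm over the tray's place; its slope rises from 19 to 32 mm above the worktop. Each end of the tray takes 2 to 8 N to push past its clip, then clicks under it
- bay1 (a point): bottom middle of the first bay (x = -40 mm in the stand's frame), where a board's lower edge rests on the seated tray, 18 mm above the worktop; axes as the stand's
- bay2 (a point): the same point of the middle bay (x = 0)
- bay3 (a point): the same point of the last bay (x = +40 mm)
- comb_left (a joint): angle of the comb on the stand's +y side: 0 = folded flat outwards (to +y), 1.571 = upright at its stop. An over-centre spring (at most 0.12 N m) drives it away from 0.785 to the nearer end. Four wire loops 16 mm wide at x = -60, -20, 20, 60 mm in the stand's frame reach 69 mm from the hinge line
- comb_right (a joint): the same for the comb on the -y side: 0 = folded flat outwards (to -y), 1.571 = fully upright
- comb_left_tab (a point): grip point in the left comb's black finger tab, at x = +63 mm in the stand's frame. The tab is 18 mm wide along the stand's x, 7 mm thick, and stands 28 mm proud of the comb: pointing up when folded, inwards over the tray when upright. Folded, this point is 102 mm out (y) and 29 mm above the worktop; it moves on a circle about the hinge line
- comb_right_tab (a point): grip point in the tab of the right comb, mirrored
- drip_tray: loose slate-blue drip tray, 0.14 kg, right way up beside the stand: plate 160 x 54 x 4 mm on a plate 152 x 46 x 8 mm. Origin at the middle of its underside, x along its length, z up. Two grip ribs across it at x = -20 and +20 mm: 10 mm wide (x), 38 mm long (y), from 12 to 30 mm above the underside. Same end for end. Laid in loosely it rides 9 mm above its seat on the clips
- hook_rail: hook rail, fixed: wooden foot, two posts, a bar and three wire hooks pointing to its -x. Origin on the worktop below the middle hook, y along the rail; the boards hang in the plane x = 0, the bar is at x = 55 mm, 132 mm high, the foot reaches from x = 17 to 93 mm
- hook1 (a point): lowest point of the hook's upper side, where a board's hole rests (x = 0, y = +124 mm in the rail's frame, 160 mm high). The wire is 6 mm thick; its tip lies 28 mm nearer to -x and rises 10 mm above this point; behind, the wire rises 6 mm at 38 mm to +x, then drops to the bar
- hook2 (a point): the same on the middle hook (y = 0)
- hook3 (a point): the same on the last hook (y = -124 mm)
- board_green: green chopping board, 110 wide, 170 high, 10 mm thick, about 0.2 kg, hanging upright on a hook (may be absent). Origin at the middle of its lower edge; z up to its top edge, x through its thickness, y along its width. Its oval hand hole, 44 mm wide, lies 100 to 130 mm above the lower edge: raise it more than 10 and less than 24 mm, then draw it to the rail's -x off the hook
- board_red: red chopping board, as the green one; may be absent
- board_blue: blue chopping board, as the green one; may be absent
- mug_white: white mug at the back of the worktop, not to be moved
- timer: kitchen timer with a red dial behind the work, not to be moved
- yellow_bowl: small yellow bowl behind the work, not to be moved
There are look-alikes about, which are no part of the job. There is more than one size of the board_blue; the job needs the larger.

How it is judged (in metres and radians):
On the way:
1. the stand is ready: the drip tray clipped in level and both combs snapped upright (value of joint each of comb_left, comb_right above 1.48 rad and z of drip_tray in the frame of stand below 0.009 m and angle between drip_tray's own z axis and vertical below 0.03 rad and x of drip_tray in the frame of stand between -0.006 and 0.006 m and y of drip_tray in the frame of stand between -0.006 and 0.006 m), for 0.3 s.
At the end, for the whole second after the job is handed in: Both combs upright (over 1.48 rad); drip tray level (0.03 rad), at most 3 mm above the cradle floor; every board stands at rest in a bay of its own, lower edge on the tray, within 30 mm of the bay's middle along y, leaning under 0.3 rad (all of step 1 and x of board_green in the frame of stand between -0.055 and 0.055 m and y of board_green in the frame of stand between -0.03 and 0.03 m and z of each of board_green, board_red, board_blue in the frame of stand below 0.026 m and angle between each of board_green, board_red, board_blue's own z axis and vertical below 0.3 rad and angle between the x axis of each of board_green, board_red, board_blue and the x axis of stand, either way round below 0.35 rad and linear speed of each of board_green, board_red, board_blue below 0.02 m/s and x of board_red in the frame of stand between -0.055 and 0.055 m and y of board_red in the frame of stand between -0.03 and 0.03 m and x of board_blue in the frame of stand between -0.055 and 0.055 m and y of board_blue in the frame of stand between -0.03 and 0.03 m and distance between board_green and board_red above 0.024 m and distance between each of board_green, board_red and board_blue above 0.024 m); the robot touches nothing.
It fails at once if another thing on the worktop is moved by more than 3 cm (distance of any of mug_white, timer, yellow_bowl from where it was at the start of the episode above 0.03 m).
Of board_green, board_red, board_blue only 2 to 3 are there at a start; the rules pass over those that are not, and their reading is None.
At some moment in a run one of drip_tray may be knocked a few centimetres aside while the robot is not near it.
It also fails if it takes over 208 s, if anything falls off the work surface, if the arm or the gripper's body presses on something with over 40 N, if the wrist force passes 120 N, or if a joint passes its speed limit or range.

### The arm

A 6-joint arm with a two-finger parallel gripper is mounted at the origin on a cart in front of the work surface, level with it; the furniture and walls round the work are solid. World frame = base frame: x ahead of the robot, y to its left, z up, the work surface at z = 0. Lengths are in mm, angles in rad, forces in N, time in s.
With the tool pointing down it reaches from about 300 to 950 mm from the base axis. Payload 3.1 kg.
Tool frame: the origin (TCP) lies midway between the tips of the shut fingers; the grasp point (between the pads) lies robot.hold_point_z behind it (robot.hold_point_z is the distance from the TCP to the grasp point, in mm); y points along the fingers, z is the direction in which the jaws open and shut, and the axes are right-handed (so a half turn about y gives the same grasp; the last joint's range is limited). The gripper opens to 85 mm and grips with 20 to 120 N. Pads are 22 mm wide; open, the fingers measure 114 mm over their backs; the gripper's body (76 mm by 85 mm) begins 54 mm behind the grasp point. The pads swing forward as they close: fully open they stand 13 mm farther back than shut.
Start: joints at [-1.254, 0.308, 1.634, -0, 1.2, -0.07], TCP at [235.741, -578.842, 231.272] pointing down, gripper open.
Joint ranges: [-3.06, 3.06], [-0.79, 1.96], [0.05, 2.63], [-1.19, 4.34], [0.05, 2.64], [-2.94, 2.94]. Speed limits (rad/s): [2.79, 2.79, 3.14, 3.14, 3.14, 3.14].

### API

Orientations are given as a unit quaternion [x, y, z, w].
In Python, from cell import robot gives the robot as it stands. The module is installed in compiled form; this text tells all that it offers.
- The arm moves only by the tool servo_tool, never from a script. Its argument "series" is text: rows parted by semicolons, each of 7 numbers parted by spaces: the finger opening in mm, from 0 to 85.4, then the shift along the tool's x, y, z in mm, then the turn, a rotation vector about the tool's x, y, z in degrees. A call has 1 to 5 rows; each row shifts and turns the pose as measured when the row begins, along the tool's axes as they then stand; what a row does not reach is not made up. A row lasts 1/10 s, in which the tool goes at most 50 mm and 8.59 degrees, less where a joint would pass 70% of its speed; a pose out of reach is approached as far as the arm can. A call with a gripper value outside its range is refused whole. The fingers move at their own pace and stop on an object; the grip force is fixed at half the most. Time passes only in rows, so rows that do not move let the fingers close. It gives the time, the measured TCP pose, the force and the opening at its end, in the units of the state.
- robot.sense(): the state, without advancing time (a new reading comes with each control period).
- robot.capture(name): name is "scene" or "top" or "wrist"; returns a dict with "img" (420x560x3 uint8, red, green, blue), "intrinsics" (3x3 intrinsics, pixels), "R" (3x3) and "t" (3): a world point X has camera coordinates R X + t; the wrist camera has in their place "mount" (4x4, takes a point from camera to tool coordinates, whose origin is the TCP and whose axes are the tool frame's). Camera axes: x right, y down, z forward; pixel columns grow to the right and rows downward; lengths in mm; the calibration is good to about 2 mm. The wrist camera is an equidistant fisheye: a pixel r from the principal point sees the ray r / f radians off the axis. A picture is of the moment at which its call begins: read the wrist's pose just before it. There is no depth.
- robot.sign_off(): hands the job in, once; it reports no verdict.
The state is a dict: "time": time; "q": joint angles; "joint_velocities": joint speeds; "effort": joint torques, N m; "tool_pos": TCP position; "tcp_rot": TCP orientation; "force": force on the tool from outside, world axes, zero at the start; "wrist_torque": the same for the moment, N m; "gripper_width": opening from 0.0 (shut) to 1.0 (fully open).
Only numpy, scipy, OpenCV 4.12 (cv2) and the standard library are available. Lean on these libraries where they do the work, as an engineer would, in place of code of your own. Each camera call takes 0.05 s, during which the arm holds its last target.

## Working session

There is one attempt and no reset: what is moved stays moved. The work goes in short steps, Python scripts to look and compute and a tool call to move; the robot and the scene stay as the last step left them, time stands still between calls to the robot, and variables do not carry over. Pictures are saved under pics/ and viewed, and the job is handed in when it is done.

Besides the shell and the picture viewer there is one more tool, called after "Call:" as name(argument=value, ...) on one line, values as JSON. servo_tool: Moves the arm, as the interface text tells. Its arguments: {"type":"object","properties":{"series":{"type":"string"}},"required":["series"]}

I'll start with the state and the first pictures.

```bash
mkdir -p pics; ls; cat > h.py <<'E'
import numpy as np, cv2
from scipy.spatial.transform import Rotation as Ro
from cell import robot
def save(name,fn):
    c=robot.capture(name); cv2.imwrite('pics/'+fn,c['img'][:,:,::-1]); return c
def ray(c,u,v):
    K=np.array(c['intrinsics']);R=np.array(c['R']);t=np.array(c['t'])
    d=R.T@np.linalg.inv(K)@np.array([u,v,1.]); o=-R.T@t; return o,d/np.linalg.norm(d)
def plane(c,u,v,z):
    o,d=ray(c,u,v); return o+d*(z-o[2])/d[2]
def proj(c,X):
    K=np.array(c['intrinsics']);p=np.array(c['R'])@np.array(X)+np.array(c['t']);p=K@p;return p[:2]/p[2]
def wproj(c,s,X):
    Rt=Ro.from_quat(s['tcp_rot']).as_matrix();m=np.array(c['mount']);K=np.array(c['intrinsics'])
    pt=Rt.T@(np.array(X)-np.array(s['tool_pos'])); pc=m[:3,:3].T@(pt-m[:3,3])
    th=np.arctan2(np.hypot(pc[0],pc[1]),pc[2]); ph=np.arctan2(pc[1],pc[0])
    return np.array([K[0,2]+K[0,0]*th*np.cos(ph),K[1,2]+K[1,1]*th*np.sin(ph)])
def wray(c,s,u,v):
    Rt=Ro.from_quat(s['tcp_rot']).as_matrix();m=np.array(c['mount']);K=np.array(c['intrinsics'])
    a=(u-K[0,2])/K[0,0];b=(v-K[1,2])/K[1,1];th=np.hypot(a,b)
    d=np.array([np.sin(th)*a/max(th,1e-9),np.sin(th)*b/max(th,1e-9),np.cos(th)])
    return np.array(s['tool_pos'])+Rt@m[:3,3],Rt@m[:3,:3]@d
def wplane(c,s,u,v,z):
    o,d=wray(c,s,u,v);return o+d*(z-o[2])/d[2]
E
python3 - <<'E'
from h import *
s=robot.sense()
for k in s: print(k,s[k])
print(robot.hold_point_z)
R=Ro.from_quat(s['tcp_rot']).as_matrix();print(R.round(3))
for n in ['scene','top','wrist']:
    c=save(n,n+'0.png')
    print(n,np.array(c['intrinsics']).round(1).tolist(), [ (k,np.array(c[k]).round(3).tolist()) for k in c if k in('R','t','mount')])
E
```

```text
pics
time 0.0
q [-1.25369545e+00  3.09004957e-01  1.63523441e+00  3.06567718e-05
  1.19966028e+00 -6.96770432e-02]
joint_velocities [ 4.09106843e-05  6.28198276e-04 -1.20908748e-03 -1.47350994e-04
 -1.65512155e-03  1.23582888e-03]
effort [-3.13227383e-04 -4.15253413e+01 -2.76663136e+01 -2.85445576e-04
  1.02275642e-02  4.42647892e-07]
tool_pos [ 235.48977271 -578.03817518  230.02429146]
tcp_rot [-0.13598254  0.69473625 -0.69311493  0.13580128]
force [0.17453847 0.08464645 0.45683509]
wrist_torque [-0.0039297   0.02744274  0.02255754]
gripper_width 0.9940378632558455
18.700000000000003
[[-0.926 -0.001  0.377]
 [-0.377  0.002 -0.926]
 [-0.    -1.    -0.002]]
scene [[505.1, 0.0, 276.8], [0.0, 505.1, 206.6], [0.0, 0.0, 1.0]] [('R', [[-0.78, -0.625, 0.01], [-0.364, 0.441, -0.821], [0.509, -0.644, -0.571]]), ('t', [474.61, 278.804, 1472.831])]
top [[403.8, 0.0, 278.2], [0.0, 403.8, 209.0], [0.0, 0.0, 1.0]] [('R', [[-0.027, -0.999, -0.033], [-0.983, 0.032, -0.183], [0.184, 0.028, -0.983]]), ('t', [93.053, 565.682, 1287.466])]
wrist [[325.2, 0.0, 278.7], [0.0, 325.2, 214.2], [0.0, 0.0, 1.0]] [('mount', [[0.0, 0.947, 0.322, -83.118], [0.0, -0.322, 0.947, -143.712], [1.0, -0.0, -0.0, -0.22], [0.0, 0.0, 0.0, 1.0]])]
```

```bash
sleep 0
```

```text
(no output)
```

View pics/scene0.png

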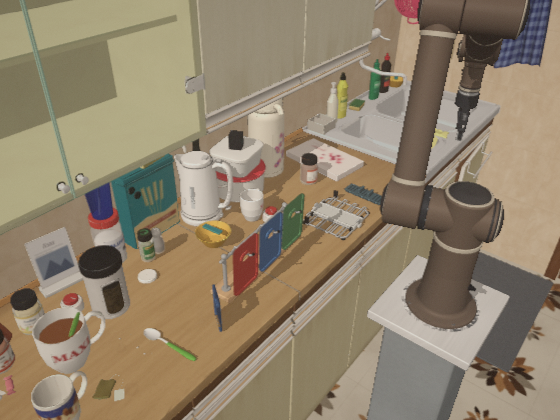

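View pics/top0.png

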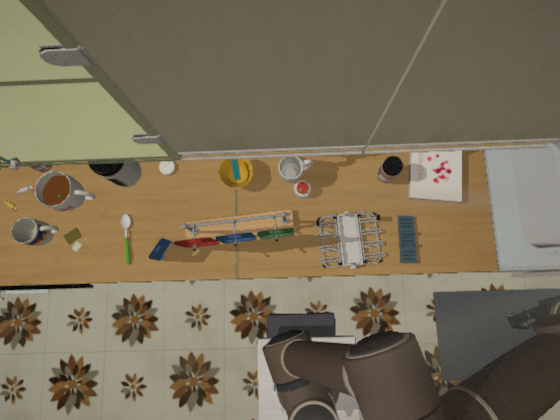

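View pics/wrist0.png

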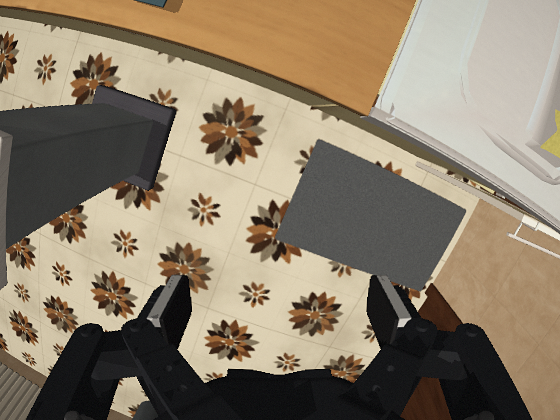

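The top view shows the stand at about (350,240), the tray right of it at (407,240), and the hook rail with red (196,242), blue (237,238) and green (276,233) boards. The small loose blue board at (160,249) is a look-alike. Next I'll enlarge both views and measure.

```bash
python3 - <<'E'
import cv2
a=cv2.imread('pics/top0.png')[200:280,300:430]; cv2.imwrite('pics/t1.png',cv2.resize(a,None,fx=6,fy=6,interpolation=cv2.INTER_CUBIC))
a=cv2.imread('pics/top0.png')[195:270,140:310]; cv2.imwrite('pics/t2.png',cv2.resize(a,None,fx=4.5,fy=4.5,interpolation=cv2.INTER_CUBIC))
a=cv2.imread('pics/scene0.png')[170:330,200:400]; cv2.imwrite('pics/s1.png',cv2.resize(a,None,fx=3.7,fy=3.7,interpolation=cv2.INTER_CUBIC))
E
```

```text
(no output)
```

View pics/t1.png

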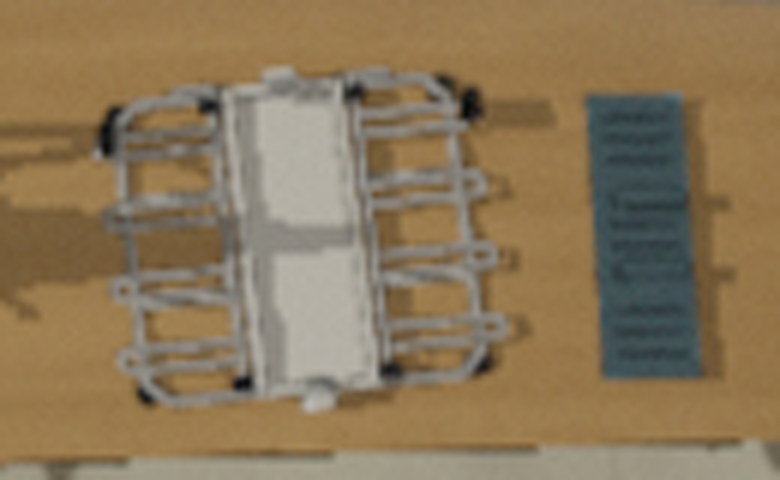

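View pics/t2.png

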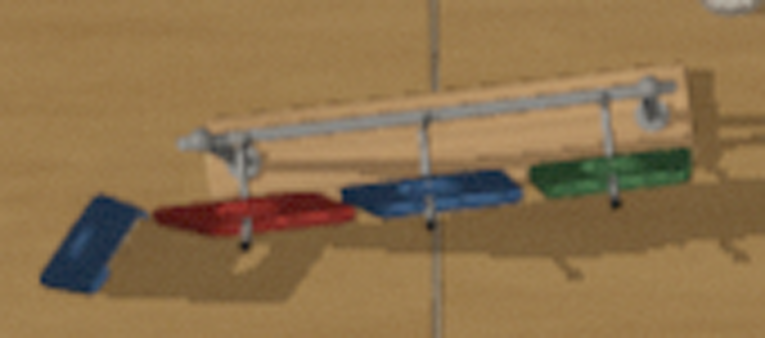

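View pics/s1.png

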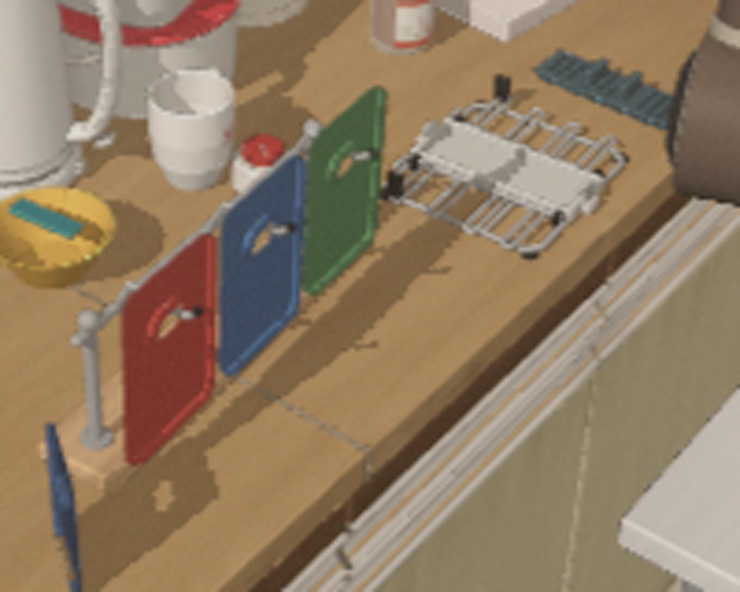

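```bash
python3 - <<'E'
from h import *
c=robot.capture('top')
f=lambda u,v:(300+(u+.5)/6-.5,200+(v+.5)/6-.5)
def P(u,v,z): return plane(c,*f(u,v),z)
print('hinge caps z12'); 
for p in [(210,105),(350,90),(243,383),(390,372)]: print(p,P(*p,12).round(1))
print('clips z~25',P(280,80,25).round(1),P(320,398,25).round(1))
print('tabs z29',P(108,130,29).round(1),P(470,103,29).round(1))
print('tray z12'); t=[P(*p,12) for p in [(587,95),(682,93),(700,378),(605,379)]]
for x in t: print(x.round(1))
print(np.mean(t,0).round(1), np.linalg.norm(t[1]-t[0]),np.linalg.norm(t[2]-t[1]))
g=lambda u,v:(140+(u+.5)/4.5-.5,195+(v+.5)/4.5-.5)
print('hook tips z170', [plane(c,*g(*p),170).round(1).tolist() for p in [(245,246),(431,226),(616,204)]])
print('bar z132?', [plane(c,*g(*p),132).round(1).tolist() for p in [(243,137),(425,117),(606,96)]])
print('board top corners z200', [plane(c,*g(*p),200).round(1).tolist() for p in [(157,213),(355,212),(342,187),(522,186),(530,170),(690,152)]])
E
```

```text
hinge caps z12
(210, 105) [ 541.7 -113.5   12. ]
(350, 90) [ 547.7 -192.8   12. ]
(243, 383) [ 385.1 -123.6   12. ]
(390, 372) [ 388.9 -204.9   12. ]
clips z~25 [ 552.5 -151.9   25. ] [ 375.2 -163.6   25. ]
tabs z29 [526.6 -54.1  29. ] [ 535.4 -255.9   29. ]
tray z12
[ 540.6 -325.4   12. ]
[ 540.  -378.5   12. ]
[ 380.7 -374.4   12. ]
[ 381.7 -322.5   12. ]
[ 460.8 -350.2   12. ] 53.06727146797255 159.31391868342385
hook tips z170 [[432.0, 328.1, 170.0], [441.6, 203.8, 170.0], [452.6, 80.4, 170.0]]
bar z132? [[511.2, 339.5, 132.0], [521.2, 212.6, 132.0], [531.9, 86.7, 132.0]]
board top corners z200 [[452.5, 378.9, 200.0], [449.2, 249.1, 200.0], [465.8, 257.6, 200.0], [462.9, 140.1, 200.0], [473.2, 134.8, 200.0], [481.7, 30.4, 200.0]]
```

The stand's middle is near (464,-158) with yaw about 4°. The tray is near (461,-350) at about -1.3°. The rail runs at about 4.7° with hook2 near (469,206). Tray length (159) and width (53) match the given sizes. I'll turn the tool so the jaws open along x.

Call:
servo_tool(series="85 0 0 0 0 -8.5 0; 85 0 0 0 0 -8.5 0; 85 0 0 0 0 -8.5 0; 85 0 0 0 0 -8.5 0; 85 0 0 0 0 -8.5 0")

```text
time: 0.7
tool_pos: [235.2, -577.1, 228.5]
tcp_rot: [-0.382, 0.597, -0.593, 0.382]
force: [-0.0, 0.2, 0.3]
gripper_width: 0.998
```

```bash
cat >> h.py <<'E'
def Rdown(yawdeg):
    a=np.radians(yawdeg); z=np.array([np.cos(a),np.sin(a),0]); y=np.array([0,0,-1.]); return np.column_stack([np.cross(y,z),y,z])
def plan(p,yaw,q=True):
    s=robot.sense();R=Ro.from_quat(s['tcp_rot']).as_matrix()
    Rt=Rdown(yaw); rv=np.degrees(Ro.from_matrix(R.T@Rt).as_rotvec())
    d=np.array(p)-np.array(s['tool_pos'])
    print('t %.2f pos'%s['time'],np.round(s['tool_pos'],1),'yaw %.2f'%np.degrees(np.arctan2(R[1,2],R[0,2])),'F',np.round(s['force'],1),'w %.3f'%s['gripper_width'],'q',np.round(s['q'],2))
    print(' shift now',(R.T@d).round(1),'turn',rv.round(2),'| shift after turn',(Rt.T@d).round(1),'norm %.0f'%np.linalg.norm(d))
E
python3 -c "
from h import *
plan((461,-350,180),-1.3)"
```

```text
t 0.70 pos [ 235.2 -577.1  228.5] yaw -24.61 F [-0.   0.2  0.3] w 0.998 q [-1.25  0.31  1.64  0.    1.2  -0.82]
 shift now [-300.3   49.2  110.9] turn [  0.15 -23.31  -0.25] | shift after turn [-232.2   48.5  220.6] norm 324
```

Call:
servo_tool(series="85 -44 7 16 0 -5.8 0; 85 -42 7 20 0 -5.8 0; 85 -40 7 24 0 -5.8 0; 85 -38 7 28 0 -5.9 0; 85 -36 8 34 0 0 0")

```text
time: 1.2
tool_pos: [398.6, -408.9, 192.4]
tcp_rot: [0.497, -0.504, 0.504, -0.496]
force: [1.0, -0.2, -0.6]
gripper_width: 0.996
```

```bash
python3 -c "
from h import *
plan((461,-350,180),-1.3)"
```

```text
t 1.20 pos [ 398.6 -408.9  192.4] yaw -0.87 F [ 1.  -0.2 -0.6] w 0.996 q [-0.87  0.25  1.8  -0.    1.1  -0.86]
 shift now [-59.9  12.2  61.6] turn [0.04 0.43 0.09] | shift after turn [-60.3  12.4  61.1] norm 87
```

Call:
servo_tool(series="85 -30 6 31 0 0.2 0; 85 -30 6 31 0 0.2 0; 85 0 0 0 0 0 0; 85 0 0 0 0 0 0")

```text
time: 1.6
tool_pos: [466.5, -340.9, 177.8]
tcp_rot: [-0.497, 0.505, -0.502, 0.496]
force: [-0.0, -0.2, -0.8]
gripper_width: 0.992
```

```bash
python3 -c "
from h import *
plan((461,-350,180),-1.3)
s=robot.sense();c=save('wrist','w1.png')
save('top','t3.png')"
```

```text
t 1.60 pos [ 466.5 -340.9  177.8] yaw -0.80 F [-0.  -0.2 -0.8] w 0.992 q [-0.71  0.28  1.79  0.    1.08 -0.69]
 shift now [ 9.2 -2.2 -5.4] turn [ 0.13  0.5  -0.12] | shift after turn [ 9.2 -2.2 -5.3] norm 11
```

View pics/w1.png

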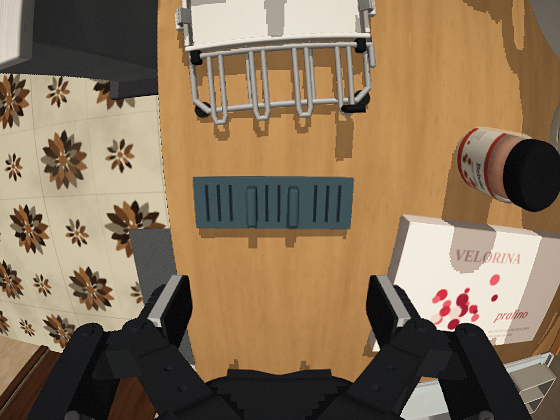

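View pics/t3.png

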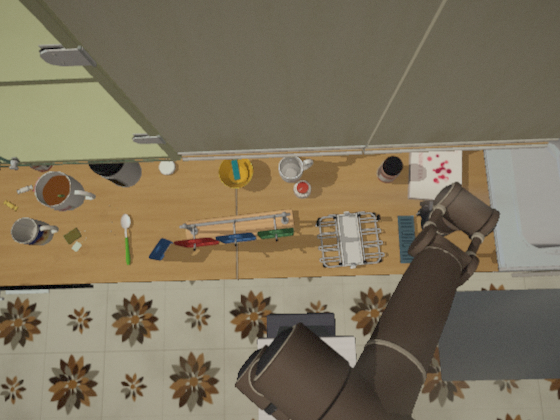

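```bash
cat > m1.py <<'E'
from h import *
s=robot.sense();c=robot.capture('wrist')
def tray(c,s,z=12):
    hsv=cv2.cvtColor(c['img'],cv2.COLOR_RGB2HSV)
    m=cv2.inRange(hsv,(90,60,40),(110,255,200))
    m=cv2.morphologyEx(m,cv2.MORPH_CLOSE,np.ones((7,7)))
    m[:150]=0;m[270:]=0
    n,l,st,ce=cv2.connectedComponentsWithStats(m)
    k=1+np.argmax(st[1:,4]); print(st[k])
    cn=cv2.findContours((l==k).astype('uint8'),cv2.RETR_EXTERNAL,cv2.CHAIN_APPROX_NONE)[0][0][:,0,:]
    P=np.array([wplane(c,s,u,v,z)[:2] for u,v in cn]).astype('float32')
    return cv2.minAreaRect(P)
r=tray(c,s);print(r)
for u,v in [(245,207),(258,207),(287,207),(299,207)]: print(wplane(c,s,u,v,30).round(1))
E
python3 m1.py
```

```text
[ 194  176  160   51 7937]
((459.68914794921875, -349.9994812011719), (52.57442855834961, 159.31887817382812), 89.1126937866211)
[ 433.6 -349.7   30. ]
[ 445.9 -349.9   30. ]
[ 473.2 -350.4   30. ]
[ 484.5 -350.5   30. ]
```

```bash
python3 -c "
from h import *
plan((459.5,-350,60),-0.9)"
```

```text
t 1.75 pos [ 465.5 -342.4  178.1] yaw -0.99 F [-0.6  0.5  0.1] w 0.992 q [-0.71  0.28  1.79  0.    1.08 -0.69]
 shift now [  7.9 118.1  -5.7] turn [ 0.09 -0.09 -0.1 ] | shift after turn [  7.6 118.1  -5.9] norm 119
```

Call:
servo_tool(series="80 7 40 -6 0 0 0; 75 0 40 0 0 0 0; 75 0 35 0 0 0 0; 75 0 0 0 0 0 0")

```text
time: 2.15
tool_pos: [458.4, -357.6, 64.5]
tcp_rot: [0.494, -0.504, 0.509, -0.493]
force: [-0.8, 1.1, -0.5]
gripper_width: 0.877
```

```bash
python3 -c "
from h import *
plan((459.5,-350,11),-0.9)"
```

```text
t 2.15 pos [ 458.4 -357.6   64.5] yaw -1.48 F [-0.8  1.1 -0.5] w 0.877 q [-0.74  0.43  1.85 -0.    0.85 -0.71]
 shift now [-7.9 53.4  0.6] turn [-0.31 -0.58  0.33] | shift after turn [-7.6 53.5  1. ] norm 54
```

Call:
servo_tool(series="75 -4 20 0 0 -0.3 0; 75 -3 15 0 0 0 0; 75 0 8 0 0 0 0; 75 0 0 0 0 0 0")

```text
time: 2.55
tool_pos: [459.5, -356.8, 24.8]
tcp_rot: [0.493, -0.501, 0.512, -0.493]
force: [0.3, 0.4, 0.6]
gripper_width: 0.876
```

```bash
python3 -c "
from h import *
plan((459.5,-350,11),-0.9)
s=robot.sense();c=save('wrist','w2.png')
plan((459.5,-350,11),-0.9)
"
```

```text
t 2.55 pos [ 459.5 -356.8   24.8] yaw -1.52 F [0.3 0.4 0.6] w 0.876 q [-0.73  0.49  1.86 -0.    0.77 -0.71]
 shift now [-7.  13.7 -0.3] turn [-0.6  -0.62  0.63] | shift after turn [-6.8 13.8 -0.1] norm 15
t 2.60 pos [ 460.1 -357.3   25.6] yaw -1.50 F [0.3 0.4 0.4] w 0.877 q [-0.73  0.49  1.86 -0.    0.77 -0.71]
 shift now [-7.5 14.5 -0.9] turn [-0.67 -0.61  0.69] | shift after turn [-7.3 14.6 -0.7] norm 16
```

View pics/w2.png

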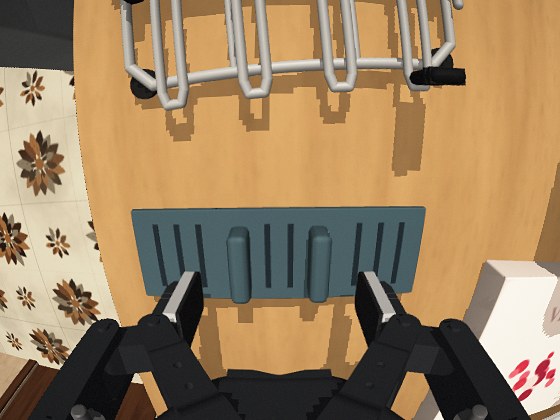

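Call:
servo_tool(series="75 -8 6 0 -0.6 -0.6 0.6; 75 0 0 0 0 0 0")

```text
time: 2.8
tool_pos: [461.8, -350.4, 21.4]
tcp_rot: [0.496, -0.502, 0.506, -0.496]
force: [0.1, 0.1, 0.0]
gripper_width: 0.877
```

```bash
python3 -c "
from h import *
plan((459.5,-350,11),-0.9)
"
```

```text
t 2.80 pos [ 461.8 -350.4   21.4] yaw -0.89 F [0.1 0.1 0. ] w 0.877 q [-0.72  0.5   1.86 -0.    0.78 -0.71]
 shift now [-0.4 10.4 -2.3] turn [-0.2   0.01  0.19] | shift after turn [-0.3 10.4 -2.3] norm 11
```

Call:
servo_tool(series="75 0 8 -2 0 0 0; 75 0 3 0 0 0 0; 45 0 0 0 0 0 0; 45 0 0 0 0 0 0; 45 0 0 0 0 0 0")

```text
time: 3.3
tool_pos: [461.3, -351.0, 11.4]
tcp_rot: [0.496, -0.501, 0.506, -0.496]
force: [-0.3, -0.3, -1.7]
gripper_width: 0.573
```

```bash
python3 -c "
from h import *
plan((459.5,-350,11),-0.9)
s=robot.sense();c=save('wrist','w3.png')
"
```

```text
t 3.30 pos [ 461.3 -351.    11.4] yaw -0.82 F [-0.3 -0.3 -1.7] w 0.573 q [-0.73  0.51  1.86 -0.    0.76 -0.71]
 shift now [-1.   0.4 -1.8] turn [-0.34  0.08  0.32] | shift after turn [-1.   0.4 -1.8] norm 2
```

View pics/w3.png

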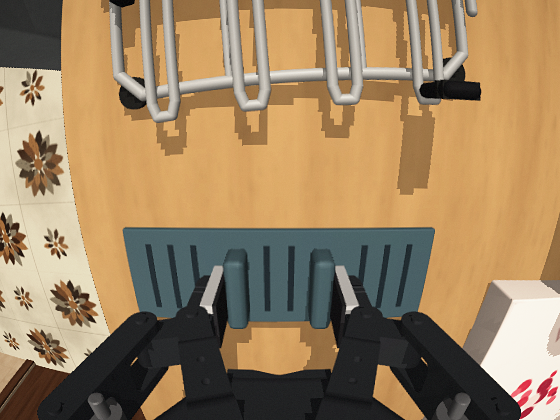

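Call:
servo_tool(series="30 0 0 0 0 0 0; 30 0 0 0 0 0 0; 30 0 0 0 0 0 0; 30 0 -10 0 0 0 0; 30 0 -10 0 0 0 0")

```text
time: 3.85
tool_pos: [459.3, -349.3, 30.2]
tcp_rot: [0.496, -0.503, 0.505, -0.496]
force: [0.1, -0.4, -1.4]
gripper_width: 0.569
```

```bash
python3 -c "
from h import *
plan((459.5,-350,11),-0.9)
s=robot.sense();c=save('wrist','w4.png')
"
```

```text
t 3.85 pos [ 459.3 -349.3   30.2] yaw -0.82 F [ 0.1 -0.4 -1.4] w 0.569 q [-0.73  0.48  1.86 -0.    0.79 -0.71]
 shift now [ 0.6 19.2  0.2] turn [-0.1   0.08  0.12] | shift after turn [ 0.7 19.2  0.2] norm 19
```

View pics/w4.png

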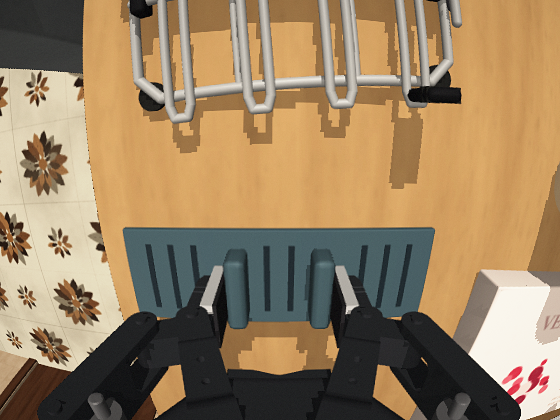

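The tray is lifted and held squarely between the pads; it looks the same relative to the gripper as before. I'll raise it and stop short of the stand for a clear view.

Call:
servo_tool(series="30 0 -40 0 0 0 0; 30 0 -40 0 0 0 0; 30 0 -40 0 0 0 0; 30 -40 0 0 0 0 0; 30 0 0 0 0 0 0")

```text
time: 4.4
tool_pos: [460.0, -308.8, 158.4]
tcp_rot: [0.495, -0.502, 0.506, -0.496]
force: [-0.3, -0.3, -1.6]
gripper_width: 0.569
```

Call:
servo_tool(series="30 -15 0 0 0 0 0; 30 0 0 0 0 0 0; 30 0 0 0 0 0 0")

```text
time: 4.7
tool_pos: [460.8, -292.7, 160.0]
tcp_rot: [0.496, -0.501, 0.507, -0.497]
force: [0.1, 0.6, -1.2]
gripper_width: 0.572
```

```bash
python3 -c "
from h import *
plan((464,-158,150),4)
import pickle
s=robot.sense();c=save('wrist','w5.png');pickle.dump((s,c),open('w5.pkl','wb'))
"
```

```text
t 4.70 pos [ 460.8 -292.7  160. ] yaw -0.89 F [ 0.1  0.6 -1.2] w 0.572 q [-0.65  0.23  1.89  0.    1.01 -0.63]
 shift now [-134.7    9.3    1.1] turn [-0.4  -4.89  0.31] | shift after turn [-134.1   10.    12.6] norm 135
```

View pics/w5.png

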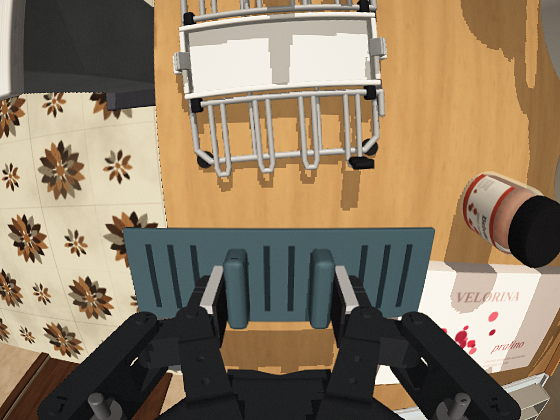

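```bash
python3 -c "
import cv2
a=cv2.imread('pics/w5.png')[0:190,165:400]; cv2.imwrite('pics/w5c.png',cv2.resize(a,None,fx=3.2,fy=3.2,interpolation=cv2.INTER_CUBIC))
"
```

```text
(no output)
```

View pics/w5c.png

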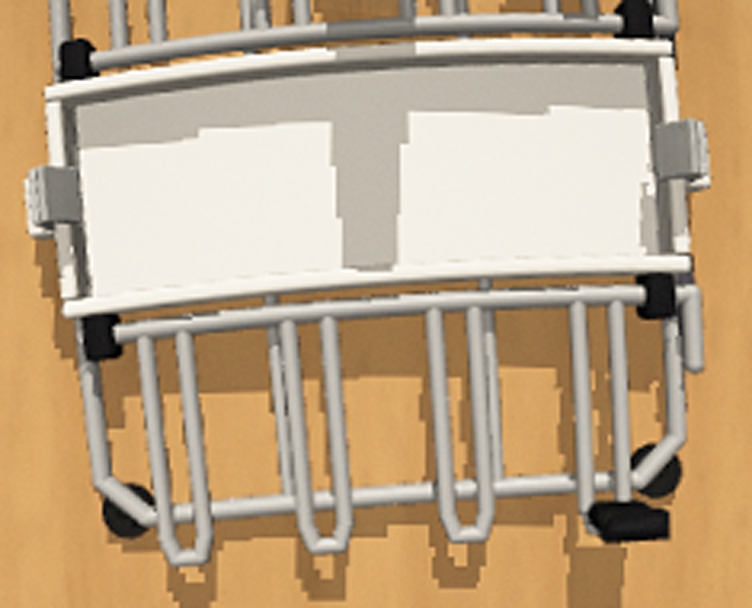

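```bash
python3 - <<'E'
from h import *
import pickle
s,c=pickle.load(open('w5.pkl','rb'))
f=lambda u,v:(165+(u+.5)/3.2-.5,(v+.5)/3.2-.5)
W=lambda p,z: wplane(c,s,*f(*p),z)
cs=[W(p,18) for p in [(47,90),(672,45),(690,265),(66,310)]]
for q in cs: print(q.round(1))
m=np.mean(cs,0);print('c',m.round(1))
d=(cs[1]+cs[2]-cs[0]-cs[3])/2;print('len %.1f yaw %.2f'%(np.hypot(*d[:2]),np.degrees(np.arctan2(d[1],d[0]))),'wid',np.linalg.norm((cs[0]+cs[1]-cs[2]-cs[3])/2))
fl=[W(p,6) for p in [(78,130),(646,90),(648,250),(92,295)]]
print('hinge near',W((103,335),12).round(1),W((656,297),12).round(1),'far',W((77,58),12).round(1),W((636,18),12).round(1))
h=np.mean([W(p,12) for p in [(103,335),(656,297),(77,58),(636,18)]],0);print('hinge mean',h)
print('clip tops z32', W((58,167),32).round(1),W((80,167),32).round(1),W((655,122),32).round(1),W((698,120),32).round(1))
print('clip center z25?',W((60,197),25).round(1),W((682,152),25).round(1))
print('loop tips z12', [W(p,12).round(1).tolist() for p in [(187,560),(327,548),(467,537)]])
E
```

```text
[ 377.  -132.4   18. ]
[ 549.4 -121.4   18. ]
[ 553.4 -185.7   18. ]
[ 381.2 -196.3   18. ]
c [ 465.2 -159.    18. ]
len 172.7 yaw 3.58 wid 64.24250303364636
hinge near [ 390.  -204.1   12. ] [ 545.3 -195.1   12. ] far [ 384. -122.   12.] [ 540.9 -112.2   12. ]
hinge mean [ 465.04293591 -158.34053391   12.        ]
clip tops z32 [ 384.  -158.1   32. ] [ 390.  -158.7   32. ] [ 539.6 -148.2   32. ] [ 551.6 -146.6   32. ]
clip center z25? [ 382.4 -165.2   25. ] [ 549.1 -154.6   25. ]
loop tips z12 [[411.0, -269.9, 12.0], [451.5, -267.5, 12.0], [491.4, -264.9, 12.0]]
```

```bash
python3 - <<'E'
from h import *
import pickle
s,c=pickle.load(open('w5.pkl','rb'))
R=Ro.from_quat(s['tcp_rot']).as_matrix()
for z in (0,1,2,3):
  for p in [(125,228),(434,228),(421,319),(137,319)]:
    X=wplane(c,s,*p,s['tool_pos'][2]+z); print(z,p,(R.T@(X-s['tool_pos'])).round(1),end=';')
  print()
E
```

```text
0 (125, 228) [-27.1  -0.7 -78.4];0 (434, 228) [-26.6   0.4  80.2];0 (421, 319) [31.7  0.8 84.6];0 (137, 319) [ 30.7  -0.4 -83.3];
1 (125, 228) [-27.5  -1.7 -77.9];1 (434, 228) [-27.   -0.6  79.6];1 (421, 319) [30.9 -0.2 84. ];1 (137, 319) [ 29.9  -1.4 -82.7];
2 (125, 228) [-27.9  -2.7 -77.3];2 (434, 228) [-27.4  -1.6  79.1];2 (421, 319) [30.1 -1.2 83.4];2 (137, 319) [ 29.1  -2.4 -82.2];
3 (125, 228) [-28.3  -3.7 -76.8];3 (434, 228) [-27.8  -2.6  78.5];3 (421, 319) [29.3 -2.3 82.8];3 (137, 319) [ 28.3  -3.4 -81.6];
```

Call:
servo_tool(series="30 -45 0 3 0 -2.2 0; 30 -45 0 4 0 -2.2 0; 30 -44 0 4 -0.3 0 0.3; 30 0 30 0 0 0 0; 30 0 0 0 0 0 0")

```text
time: 5.25
tool_pos: [468.7, -157.0, 126.9]
tcp_rot: [-0.514, 0.485, -0.485, 0.514]
force: [-1.4, 0.4, -1.6]
gripper_width: 0.564
```

```bash
python3 -c "
from h import *
plan((464.2,-158.3,60),3.6)"
```

```text
t 5.25 pos [ 468.7 -157.   126.9] yaw 3.35 F [-1.4  0.4 -1.6] w 0.564 q [-0.41  0.19  2.02  0.    0.93 -0.47]
 shift now [ 1.1 66.9 -4.6] turn [ 0.02 -0.25 -0.02] | shift after turn [ 1.  66.9 -4.6] norm 67
```

Call:
servo_tool(series="30 1 35 -4 0 -0.2 0; 30 0 32 0 0 0 0; 30 0 0 0 0 0 0; 30 0 0 0 0 0 0")

```text
time: 5.65
tool_pos: [468.3, -162.0, 61.4]
tcp_rot: [-0.514, 0.483, -0.486, 0.515]
force: [0.4, 0.2, -1.0]
gripper_width: 0.569
```

```bash
python3 -c "
from h import *
plan((464.2,-158.3,30),3.6)
save('wrist','w6.png')
plan((464.2,-158.3,30),3.6)"
```

```text
t 5.65 pos [ 468.3 -162.    61.4] yaw 3.43 F [ 0.4  0.2 -1. ] w 0.569 q [-0.42  0.3   2.05 -0.    0.79 -0.48]
 shift now [-4.  31.3 -4. ] turn [-0.2  -0.17  0.12] | shift after turn [-3.9 31.4 -3.9] norm 32
t 5.70 pos [ 468.2 -162.    61.5] yaw 3.43 F [ 0.1 -0.2 -1.4] w 0.570 q [-0.42  0.3   2.05 -0.    0.79 -0.48]
 shift now [-4.  31.5 -3.9] turn [-0.2  -0.17  0.13] | shift after turn [-3.9 31.5 -3.8] norm 32
```

View pics/w6.png

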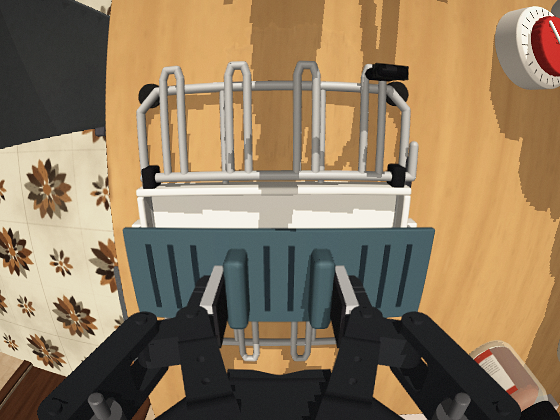

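Call:
servo_tool(series="30 -4 15 -4 0 -0.2 0; 30 0 8 0 0 0 0; 30 0 0 0 0 0 0")

```text
time: 6.0
tool_pos: [468.8, -161.5, 43.4]
tcp_rot: [-0.514, 0.48, -0.489, 0.517]
force: [-0.5, 0.1, -1.4]
gripper_width: 0.569
```

```bash
python3 -c "
from h import *
plan((464.2,-158.3,30),3.6)"
```

```text
t 6.00 pos [ 468.8 -161.5   43.4] yaw 3.52 F [-0.5  0.1 -1.4] w 0.569 q [-0.42  0.33  2.06 -0.    0.74 -0.48]
 shift now [-3.6 13.3 -4.6] turn [-0.71 -0.08  0.4 ] | shift after turn [-3.5 13.4 -4.4] norm 15
```

Call:
servo_tool(series="30 -4 0 -4.5 -0.7 -0.1 0.4; 30 -2 0 -2 0 0 0; 30 0 0 0 0 0 0")

```text
time: 6.3
tool_pos: [463.9, -156.9, 46.2]
tcp_rot: [-0.515, 0.483, -0.485, 0.516]
force: [1.1, 0.2, -1.6]
gripper_width: 0.566
```

```bash
python3 -c "
from h import *
plan((464.2,-158.3,30),3.6)
plan((464.2,-158.3,30),3.6)"
```

```text
t 6.30 pos [ 463.9 -156.9   46.2] yaw 3.60 F [ 1.1  0.2 -1.6] w 0.566 q [-0.42  0.32  2.06  0.    0.75 -0.48]
 shift now [ 1.4 16.2  0.2] turn [-0.21 -0.    0.1 ] | shift after turn [ 1.5 16.2  0.2] norm 16
t 6.30 pos [ 463.9 -156.9   46.2] yaw 3.60 F [ 1.1  0.2 -1.6] w 0.566 q [-0.42  0.32  2.06  0.    0.75 -0.48]
 shift now [ 1.4 16.2  0.2] turn [-0.21 -0.    0.1 ] | shift after turn [ 1.5 16.2  0.2] norm 16
```

Call:
servo_tool(series="30 0 7 -1 0 0 0; 30 -1 6 -1 0 0 0; 30 0 0 0 0 0 0")

```text
time: 6.6
tool_pos: [462.4, -156.1, 33.1]
tcp_rot: [-0.515, 0.482, -0.486, 0.516]
force: [-1.0, -1.0, -1.5]
gripper_width: 0.569
```

```bash
python3 -c "
from h import *
plan((464.2,-158.3,25),3.6)"
```

```text
t 6.60 pos [ 462.4 -156.1   33.1] yaw 3.62 F [-1.  -1.  -1.5] w 0.569 q [-0.41  0.34  2.07  0.    0.72 -0.48]
 shift now [2.2 8.1 1.6] turn [-0.31  0.02  0.16] | shift after turn [2.3 8.1 1.6] norm 9
```

Call:
servo_tool(series="30 2 0 1.5 -0.3 0 0.2; 30 0 4 0 0 0 0; 30 0 0 0 0 0 0")

```text
time: 6.9
tool_pos: [463.9, -158.0, 28.1]
tcp_rot: [-0.516, 0.485, -0.483, 0.516]
force: [-0.5, 0.3, -1.6]
gripper_width: 0.57
```

```bash
python3 -c "
from h import *
plan((464.2,-158.3,25),3.6)
save('wrist','w7.png')"
```

```text
t 6.90 pos [ 463.9 -158.    28.1] yaw 3.62 F [-0.5  0.3 -1.6] w 0.570 q [-0.42  0.36  2.06  0.    0.72 -0.48]
 shift now [0.3 3.1 0.3] turn [ 0.08  0.02 -0.09] | shift after turn [0.3 3.1 0.3] norm 3
```

View pics/w7.png

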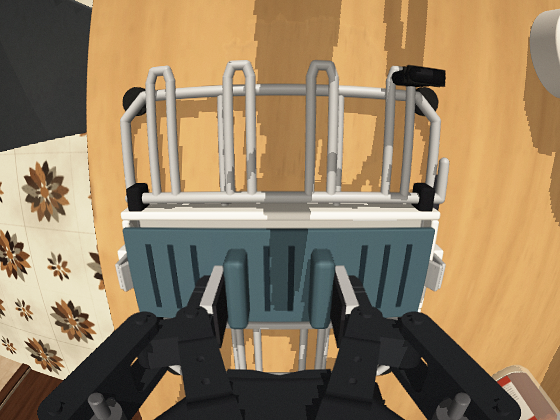

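The tray sits between the clips at (124,268) and (435,268), parallel to the rim. Pressing it down.

Call:
servo_tool(series="30 0 5 0 0 0 0; 30 0 4 0 0 0 0; 30 0 3 0 0 0 0; 30 0 3 0 0 0 0")

```text
time: 7.35
tool_pos: [465.3, -158.6, 16.8]
tcp_rot: [-0.516, 0.485, -0.483, 0.516]
force: [-12.5, 4.0, 49.9]
gripper_width: 0.57
```

```bash
python3 -c "
from h import *
plan((464.2,-158.3,17),3.6)"
```

```text
t 7.35 pos [ 465.3 -158.6   16.8] yaw 3.63 F [-12.5   4.   49.9] w 0.570 q [-0.42  0.38  2.06  0.    0.7  -0.48]
 shift now [-0.4 -0.2 -1.1] turn [ 0.08  0.03 -0.1 ] | shift after turn [-0.4 -0.2 -1.1] norm 1
```

Call:
servo_tool(series="30 0 -2 0 0 0 0; 70 0 0 0 0 0 0; 70 0 0 0 0 0 0; 70 0 0 0 0 0 0; 70 0 -20 0 0 0 0")

```text
time: 7.85
tool_pos: [462.3, -157.5, 36.1]
tcp_rot: [0.516, -0.487, 0.481, -0.515]
force: [-0.5, -0.1, -0.2]
gripper_width: 0.816
```

Call:
servo_tool(series="70 0 -30 0 0 0 0; 70 0 -45 0 0 0 0; 70 0 -45 0 0 0 0; 40 40 0 0 0 0 0; 40 30 0 0 0 0 0")

```text
time: 8.35
tool_pos: [470.6, -227.2, 163.5]
tcp_rot: [-0.517, 0.483, -0.481, 0.517]
force: [0.1, 0.4, -0.1]
gripper_width: 0.493
```

```bash
python3 -c "
from h import *
import pickle
plan((464.2,-158.3,17),3.6)
s=robot.sense();c=save('wrist','w8.png');pickle.dump((s,c),open('w8.pkl','wb'))
c=save('scene','s2.png')
a=cv2.imread('pics/s2.png')[160:280,280:400];cv2.imwrite('pics/s2c.png',cv2.resize(a,None,fx=5,fy=5,interpolation=cv2.INTER_CUBIC))
"
```

```text
t 8.35 pos [ 470.6 -227.2  163.5] yaw 3.96 F [ 0.1  0.4 -0.1] w 0.493 q [-0.53  0.19  1.93  0.    1.02 -0.6 ]
 shift now [-68.8 146.7  -1.3] turn [ 0.1   0.36 -0.14] | shift after turn [-69.1 146.5  -2. ] norm 162
```

View pics/w8.png

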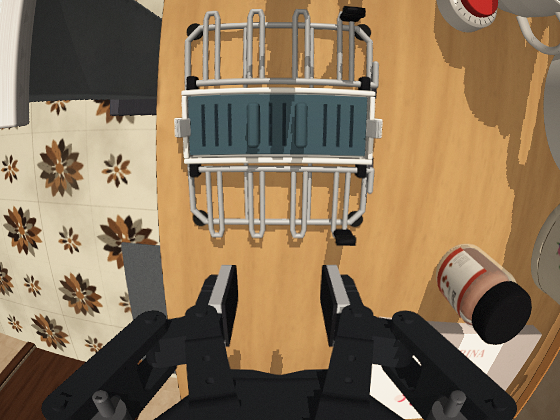

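View pics/s2c.png

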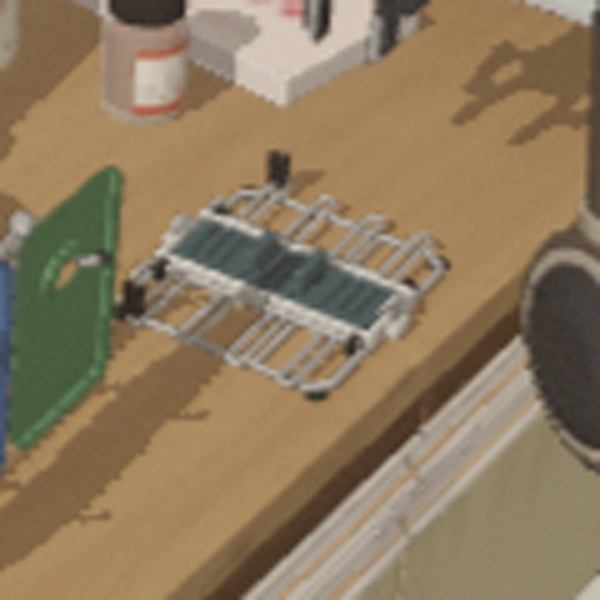

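```bash
cat >> h.py <<'E'
SC=np.array([465.,-158.3]);SY=3.6
def stand(x,y,z):
    a=np.radians(SY);return np.array([SC[0]+x*np.cos(a)-y*np.sin(a),SC[1]+x*np.sin(a)+y*np.cos(a),z])
def tostand(X):
    a=np.radians(SY);d=np.array(X[:2])-SC;return np.array([d[0]*np.cos(a)+d[1]*np.sin(a),-d[0]*np.sin(a)+d[1]*np.cos(a),X[2]]).round(1)
E
python3 - <<'E'
from h import *
import pickle
s,c=pickle.load(open('w8.pkl','rb'))
print('tab R pred',stand(63,-102,29).round(1), 'proj top/base',wproj(c,s,stand(63,-102,40)).round(),wproj(c,s,stand(63,-102,14)).round())
print('tab L',stand(63,102,29).round(1),wproj(c,s,stand(63,102,40)).round(),wproj(c,s,stand(63,102,14)).round())
for n,y in (('R',-102),('L',102)):
  u=wproj(c,s,stand(63,y,30))
print('R',[tostand(wplane(c,s,u,v,38)) for u,v in [(336,230),(356,230),(356,244),(336,244)]])
im=cv2.imread('pics/w8.png')[0:260,300:400];cv2.imwrite('pics/w8c.png',cv2.resize(im,None,fx=3,fy=3,interpolation=cv2.INTER_CUBIC)[:780])
plan((534.3,-256,60),3.6)
E
```

```text
tab R pred [ 534.3 -256.1   29. ] proj top/base [347. 241.] [342. 231.]
tab L [521.5 -52.5  29. ] [355.   9.] [349.  17.]
R [array([ 52.7, -91.7,  38. ]), array([ 71.3, -91.7,  38. ]), array([  72.6, -105.6,   38. ]), array([  53.7, -105.5,   38. ])]
t 8.45 pos [ 471.5 -229.5  163.6] yaw 3.72 F [ 0.3 -0.8 -0.1] w 0.471 q [-0.54  0.19  1.93  0.    1.02 -0.6 ]
 shift now [ 30.5 103.6  61. ] turn [ 0.    0.12 -0.04] | shift after turn [ 30.3 103.6  61. ] norm 124
```

View pics/w8c.png

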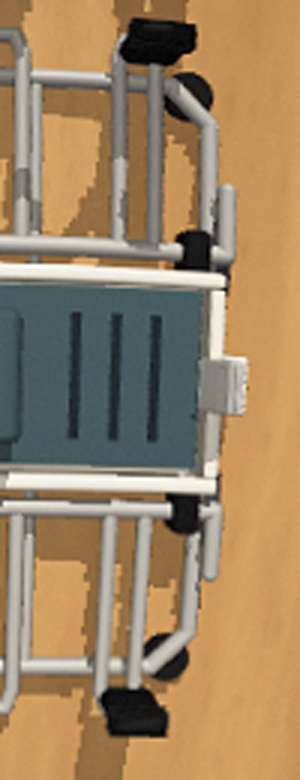

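Call:
servo_tool(series="42 15 10 32 0 0 0; 42 15 30 31 0 0 0; 42 0 35 0 0 0 0; 42 0 20 0 0 0 0; 42 0 0 0 0 0 0")

```text
time: 8.95
tool_pos: [539.0, -254.6, 65.6]
tcp_rot: [-0.514, 0.484, -0.484, 0.516]
force: [0.0, -0.6, -0.9]
gripper_width: 0.49
```

```bash
python3 -c "
from h import *
plan((534.3,-256,19),3.6)
import pickle
s=robot.sense();c=save('wrist','w9.png')"
```

```text
t 8.95 pos [ 539.  -254.6   65.6] yaw 3.54 F [ 0.  -0.6 -0.9] w 0.490 q [-0.52  0.46  1.81  0.    0.88 -0.58]
 shift now [ 1.2 46.6 -4.8] turn [-0.11 -0.06 -0.12] | shift after turn [ 1.1 46.6 -4.7] norm 47
```

View pics/w9.png

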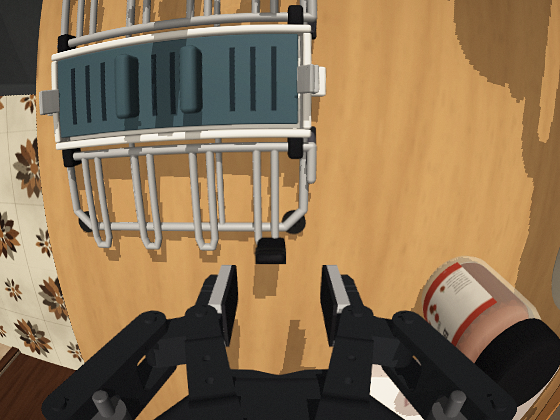

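Call:
servo_tool(series="42 1 18 -5 0 0 0; 42 0 16 -1 0 0 0; 42 0 0 0 0 0 0")

```text
time: 9.3
tool_pos: [535.7, -256.1, 35.1]
tcp_rot: [-0.514, 0.482, -0.486, 0.517]
force: [-0.1, 0.8, -0.8]
gripper_width: 0.49
```

```bash
python3 -c "
from h import *
plan((534.3,-256,19),3.6)
import pickle
s=robot.sense();c=save('wrist','w10.png')"
```

```text
t 9.30 pos [ 535.7 -256.1   35.1] yaw 3.58 F [-0.1  0.8 -0.8] w 0.490 q [-0.52  0.5   1.82  0.    0.81 -0.59]
 shift now [-0.2 16.1 -1.5] turn [-0.41 -0.02  0.04] | shift after turn [-0.2 16.1 -1.3] norm 16
```

View pics/w10.png

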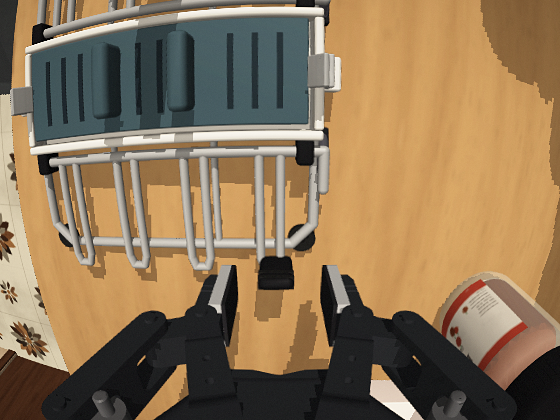

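Call:
servo_tool(series="42 0 10 -1 0 0 0; 42 0 7 -1 0 0 0; 10 0 0 0 0 0 0; 10 0 0 0 0 0 0; 10 0 0 0 0 0 0")

```text
time: 9.85
tool_pos: [534.5, -257.9, 21.4]
tcp_rot: [-0.515, 0.481, -0.486, 0.517]
force: [1.9, 0.5, -1.4]
gripper_width: 0.186
```

Call:
servo_tool(series="5 0 0 0 0 0 0; 5 0 0 0 0 0 0")

```text
time: 10.05
tool_pos: [534.5, -257.8, 21.4]
tcp_rot: [-0.515, 0.481, -0.487, 0.517]
force: [-0.3, -0.1, -0.6]
gripper_width: 0.19
```

```bash
python3 -c "
from h import *
plan((534.3,-256,19),3.6)
import pickle
s=robot.sense();c=save('wrist','w11.png')"
```

```text
t 10.05 pos [ 534.5 -257.8   21.4] yaw 3.67 F [-0.3 -0.1 -0.6] w 0.190 q [-0.52  0.52  1.83  0.    0.79 -0.59]
 shift now [-1.8  2.4 -0.1] turn [-0.44  0.07  0.21] | shift after turn [-1.8  2.4 -0.1] norm 3
```

View pics/w11.png

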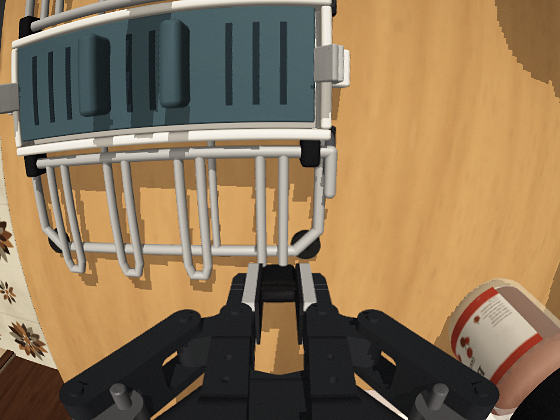

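Gripped the right tab at (280,285). I'll carry it along its arc.

Call:
servo_tool(series="5 -3 -8 0 0 0 0; 5 -4 -8 0 0 0 0; 5 -5 -7 0 0 0 0; 5 -6 -6 0 0 0 0; 5 0 0 0 0 0 0")

```text
time: 10.6
tool_pos: [533.1, -237.4, 49.4]
tcp_rot: [-0.515, 0.48, -0.487, 0.517]
force: [1.9, 0.2, -8.7]
gripper_width: 0.185
```

```bash
python3 -c "
from h import *
s=robot.sense();print(tostand(s['tool_pos']))
plan((534.3,-256,19),3.6)
c=save('wrist','w12.png')"
```

```text
[ 63.  -83.2  49.4]
t 10.60 pos [ 533.1 -237.4   49.4] yaw 3.72 F [ 1.9  0.2 -8.7] w 0.185 q [-0.49  0.46  1.85  0.    0.83 -0.56]
 shift now [18.5 30.4 -0.3] turn [-0.5   0.12  0.24] | shift after turn [18.6 30.4  0. ] norm 36
```

View pics/w12.png

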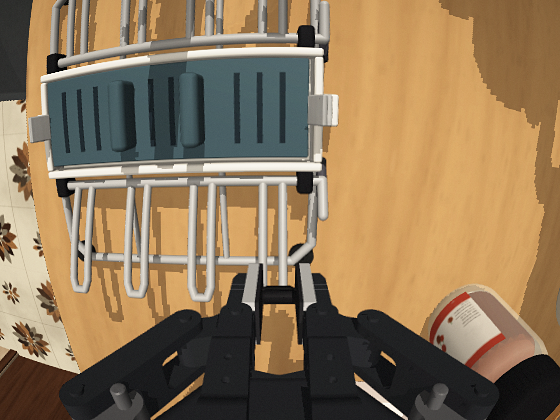

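Call:
servo_tool(series="5 -8 -6 0 0 0 0; 5 -10 -5 0 0 0 0; 5 -10 -4 0 0 0 0; 5 -10 -2 0 0 0 0; 5 0 0 0 0 0 0")

```text
time: 11.15
tool_pos: [530.5, -197.1, 67.1]
tcp_rot: [-0.514, 0.48, -0.488, 0.517]
force: [3.2, -1.1, -11.0]
gripper_width: 0.177
```

```bash
python3 -c "
from h import *
s=robot.sense();print(tostand(s['tool_pos']))
plan((534.3,-256,19),3.6)
c=save('wrist','w13.png')"
```

```text
[ 62.9 -42.9  67.1]
t 11.15 pos [ 530.5 -197.1   67.1] yaw 3.68 F [  3.2  -1.1 -11. ] w 0.177 q [-0.43  0.4   1.89  0.    0.84 -0.5 ]
 shift now [58.7 48.5 -0.5] turn [-0.59  0.08  0.31] | shift after turn [59.  48.1  0.1] norm 76
```

View pics/w13.png

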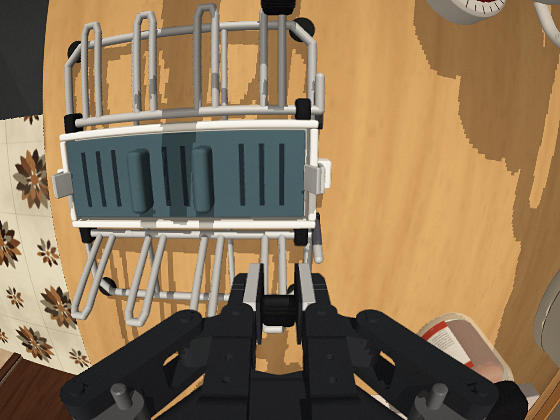

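Call:
servo_tool(series="5 -9 0 0 0 0 0; 5 -7 1 0 0 0 0; 5 0 0 0 0 0 0; 40 0 0 0 0 0 0; 40 0 0 0 0 0 0")

```text
time: 11.7
tool_pos: [529.6, -181.3, 68.6]
tcp_rot: [-0.515, 0.48, -0.487, 0.517]
force: [-0.2, -0.4, 0.7]
gripper_width: 0.465
```

Call:
servo_tool(series="40 0 -10 0 0 0 0; 40 0 -30 0 0 0 0; 40 0 -40 0 0 0 0; 40 0 -30 0 0 0 0; 40 0 0 0 0 0 0")

```text
time: 12.2
tool_pos: [528.3, -180.1, 186.5]
tcp_rot: [-0.514, 0.481, -0.487, 0.517]
force: [0.6, -0.6, 0.3]
gripper_width: 0.467
```

```bash
python3 -c "
from h import *
s=robot.sense();print(tostand(s['tool_pos']))
plan(stand(63,102,40),3.6)
c=save('wrist','w14.png')"
```

```text
[ 61.8 -25.7 186.5]
t 12.20 pos [ 528.3 -180.1  186.5] yaw 3.57 F [ 0.6 -0.6  0.3] w 0.467 q [-0.41  0.22  1.84  0.    1.07 -0.47]
 shift now [-1.282e+02  1.461e+02 -1.000e-01] turn [-0.46 -0.04  0.18] | shift after turn [-127.7  146.5    1.2] norm 194
```

View pics/w14.png

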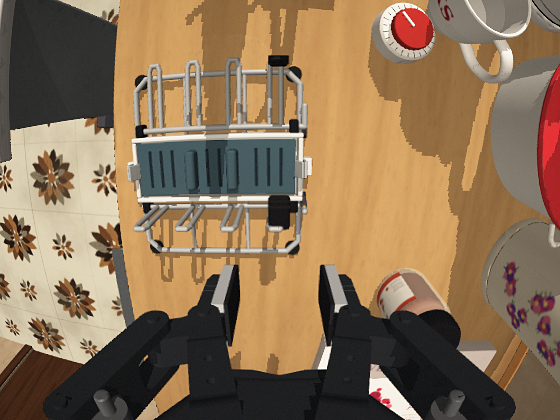

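The right comb is up, with its tab pointing inward at (279,210). Now the left one.

Call:
servo_tool(series="40 -40 0 0 0 0 0; 40 -45 10 0 -0.4 0 0.2; 40 -44 40 0 0 0 0; 40 0 40 0 0 0 0; 40 0 0 0 0 0 0")

```text
time: 12.75
tool_pos: [518.6, -53.9, 98.6]
tcp_rot: [-0.514, 0.486, -0.485, 0.514]
force: [-1.5, 0.1, 0.1]
gripper_width: 0.469
```

```bash
python3 -c "
from h import *
s=robot.sense();print(tostand(s['tool_pos']))
plan(stand(63,102,20),3.6)
c=save('wrist','w15.png')
c=robot.capture('top');print('timer',plane(c,302,188,40))"
```

```text
[ 60.  100.8  98.6]
t 12.75 pos [518.6 -53.9  98.6] yaw 3.26 F [-1.5  0.1  0.1] w 0.469 q [-0.19  0.28  1.97  0.    0.89 -0.25]
 shift now [-1.  78.6  3.1] turn [ 0.05 -0.34 -0.13] | shift after turn [-1.2 78.6  3. ] norm 79
timer [640.22673058  -5.8922215   40.        ]
```

View pics/w15.png

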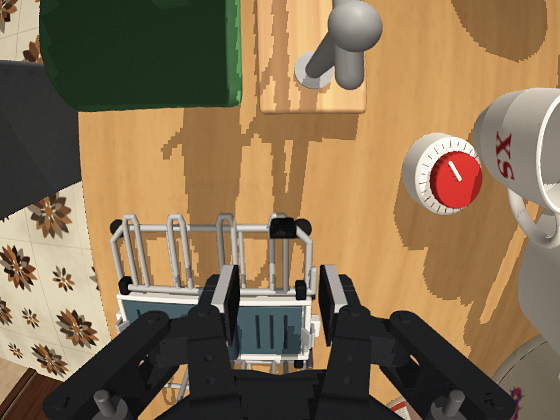

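Call:
servo_tool(series="40 -1 20 3 0 -0.3 0; 40 0 20 1 0 0 0; 40 0 14 1 0 0 0; 40 0 0 0 0 0 0")

```text
time: 13.25
tool_pos: [536.7, -58.7, 56.3]
tcp_rot: [-0.509, 0.479, -0.492, 0.519]
force: [-1.3, -0.4, -0.6]
gripper_width: 0.466
```

```bash
python3 -c "
from h import *
s=robot.sense();print(tostand(s['tool_pos']))
plan(stand(63,102,21),3.6)
c=save('wrist','w16.png')"
```

```text
[77.8 94.9 56.3]
t 13.25 pos [536.7 -58.7  56.3] yaw 3.23 F [-1.3 -0.4 -0.6] w 0.466 q [-0.19  0.37  1.96  0.    0.79 -0.25]
 shift now [ -7.1  34.9 -15.7] turn [-1.31 -0.37  0.23] | shift after turn [ -7.1  35.3 -14.8] norm 39
```

View pics/w16.png

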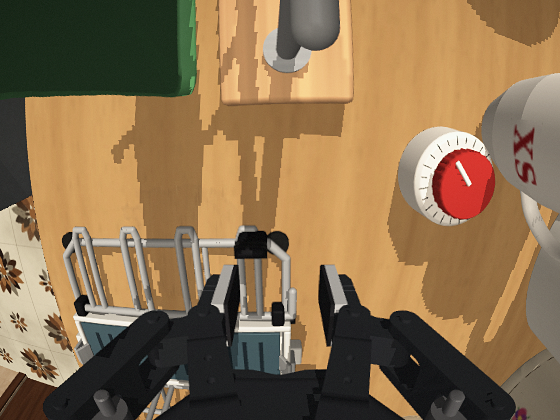

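Call:
servo_tool(series="40 -6 0 -14 -1.3 -0.4 0.2; 40 -1 0 -2 0 0 0; 40 0 0 0 0 0 0")

```text
time: 13.6
tool_pos: [522.2, -53.5, 60.3]
tcp_rot: [-0.515, 0.482, -0.486, 0.516]
force: [0.4, 0.2, -0.0]
gripper_width: 0.468
```

```bash
python3 -c "
from h import *
s=robot.sense();print(tostand(s['tool_pos']))
plan(stand(63,102,21),3.6)"
```

```text
[ 63.7 101.   60.3]
t 13.60 pos [522.2 -53.5  60.3] yaw 3.59 F [ 0.4  0.2 -0. ] w 0.468 q [-0.18  0.35  1.98 -0.    0.8  -0.25]
 shift now [-1.1 39.2 -0.9] turn [-0.29 -0.01  0.12] | shift after turn [-1.  39.3 -0.7] norm 39
```

Call:
servo_tool(series="40 0 8 -1 0 0 0; 40 -1 8 -1 0 0 0; 40 0 8 -1 0 0 0; 40 0 0 0 0 0 0")

```text
time: 14.0
tool_pos: [519.4, -52.5, 35.3]
tcp_rot: [-0.514, 0.482, -0.486, 0.517]
force: [0.4, -0.1, -0.3]
gripper_width: 0.468
```

```bash
python3 -c "
from h import *
s=robot.sense();print(tostand(s['tool_pos']))
plan(stand(63,102,21),3.6)
c=save('wrist','w17.png')"
```

```text
[ 61.  102.2  35.3]
t 14.00 pos [519.4 -52.5  35.3] yaw 3.62 F [ 0.4 -0.1 -0.3] w 0.468 q [-0.18  0.39  2.   -0.    0.75 -0.25]
 shift now [ 0.2 14.3  1.9] turn [-0.4   0.02  0.15] | shift after turn [ 0.2 14.3  2. ] norm 14
```

View pics/w17.png

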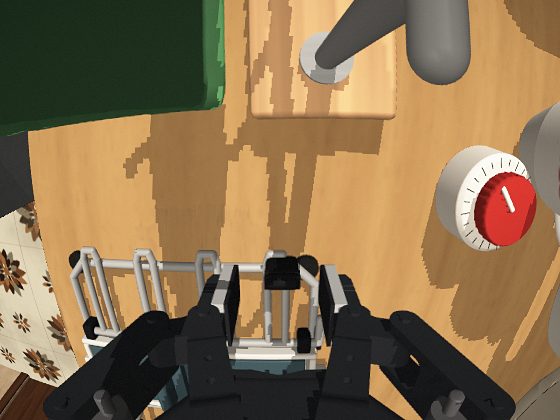

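Call:
servo_tool(series="40 0 7 1 0 0 0; 40 0 7 0 0 0 0; 10 0 0 0 0 0 0; 5 0 0 0 0 0 0; 5 0 0 0 0 0 0")

```text
time: 14.55
tool_pos: [521.4, -52.6, 20.6]
tcp_rot: [-0.514, 0.482, -0.486, 0.517]
force: [-1.3, -0.3, 1.1]
gripper_width: 0.193
```

Call:
servo_tool(series="5 0 0 0 0 0 0; 5 0 0 0 0 0 0")

```text
time: 14.75
tool_pos: [521.4, -52.6, 20.6]
tcp_rot: [-0.514, 0.481, -0.486, 0.517]
force: [0.1, -0.4, -0.1]
gripper_width: 0.19
```

```bash
python3 -c "
from h import *
s=robot.sense();print(tostand(s['tool_pos']))
plan(stand(63,102,21),3.6)
c=save('wrist','w18.png')"
```

```text
[ 62.9 102.   20.6]
t 14.75 pos [521.4 -52.6  20.6] yaw 3.63 F [ 0.1 -0.4 -0.1] w 0.190 q [-0.18  0.42  1.99 -0.    0.72 -0.25]
 shift now [-0.  -0.4  0.1] turn [-0.41  0.03  0.15] | shift after turn [-0.  -0.4  0.1] norm 0
```

View pics/w18.png

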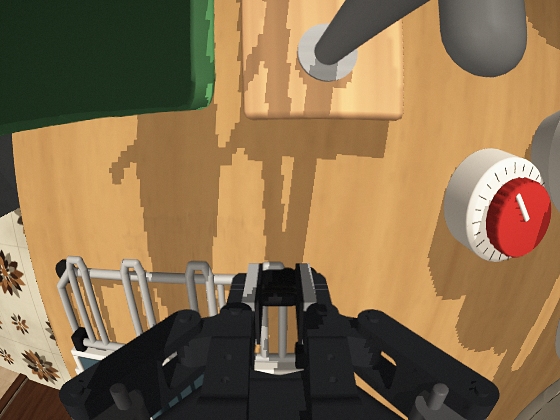

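Left tab gripped at (279,283). I'll use the mirrored arc, so the tool's x shift is positive.

Call:
servo_tool(series="5 3 -8 0 0 0 0; 5 4 -8 0 0 0 0; 5 5 -7 0 0 0 0; 5 6 -6 0 0 0 0; 5 8 -6 0 0 0 0")

```text
time: 15.3
tool_pos: [522.9, -79.2, 54.7]
tcp_rot: [-0.513, 0.482, -0.487, 0.518]
force: [4.9, -0.2, -10.7]
gripper_width: 0.19
```

```bash
python3 -c "
from h import *
s=robot.sense();print(tostand(s['tool_pos']))
plan(stand(63,102,21),3.6)"
```

```text
[62.8 75.3 54.7]
t 15.30 pos [522.9 -79.2  54.7] yaw 3.58 F [  4.9  -0.2 -10.7] w 0.190 q [-0.23  0.36  1.98  0.    0.79 -0.3 ]
 shift now [-26.8  33.7  -0.1] turn [-0.54 -0.02  0.07] | shift after turn [-26.7  33.7   0.2] norm 43
```

Call:
servo_tool(series="5 9 -5 0 0 0 0; 5 10 -4 0 0 0 0; 5 10 -3 0 0 0 0; 5 9 -1 0 0 0 0; 5 8 0 0 0 0 0")

```text
time: 15.8
tool_pos: [525.8, -127.1, 68.9]
tcp_rot: [-0.511, 0.483, -0.487, 0.518]
force: [4.8, 4.1, -12.2]
gripper_width: 0.179
```

```bash
python3 -c "
from h import *
s=robot.sense();print(tostand(s['tool_pos']))
plan(stand(63,102,21),3.6)"
```

```text
[62.7 27.4 68.9]
t 15.80 pos [ 525.8 -127.1   68.9] yaw 3.35 F [  4.8   4.1 -12.2] w 0.179 q [-0.32  0.36  1.94  0.01  0.83 -0.39]
 shift now [-74.5  48.2  -0.6] turn [-0.65 -0.25 -0.2 ] | shift after turn [-74.6  47.9   0.3] norm 89
```

Call:
servo_tool(series="5 2 0 0 0 0 0; 40 0 0 0 0 0 0; 40 0 0 0 0 0 0; 40 0 0 0 0 0 0; 40 0 -10 0 0 0 0")

```text
time: 16.3
tool_pos: [524.2, -132.7, 81.7]
tcp_rot: [-0.512, 0.484, -0.486, 0.517]
force: [0.9, -0.2, 0.3]
gripper_width: 0.469
```

Call:
servo_tool(series="40 0 -30 0 0 0 0; 40 0 -45 0 0 0 0; 40 0 -45 0 0 0 0; 40 40 -20 0 0 0 0; 40 40 0 0 0 0 0")

```text
time: 16.8
tool_pos: [527.6, -211.4, 233.5]
tcp_rot: [-0.514, 0.481, -0.485, 0.518]
force: [0.5, -0.6, -0.3]
gripper_width: 0.468
```

```bash
python3 -c "
from h import *
import pickle
plan(stand(0,0,200),3.6)
s=robot.sense();c=save('wrist','w19.png');pickle.dump((s,c),open('w19.pkl','wb'))
c=save('scene','s3.png')
a=cv2.imread('pics/s3.png')[150:330,200:400];cv2.imwrite('pics/s3c.png',cv2.resize(a,None,fx=3.3,fy=3.3,interpolation=cv2.INTER_CUBIC))
"
```

```text
t 16.80 pos [ 527.6 -211.4  233.5] yaw 3.81 F [ 0.5 -0.6 -0.3] w 0.468 q [-0.46  0.19  1.77  0.    1.17 -0.53]
 shift now [-57.2  33.  -59.2] turn [-0.43  0.21 -0.02] | shift after turn [-56.9  33.5 -59.2] norm 89
```

View pics/w19.png

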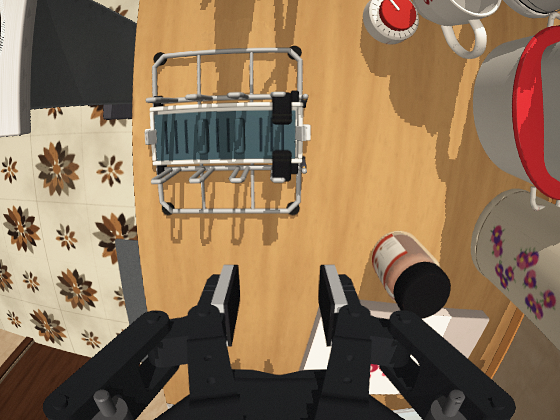

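View pics/s3c.png

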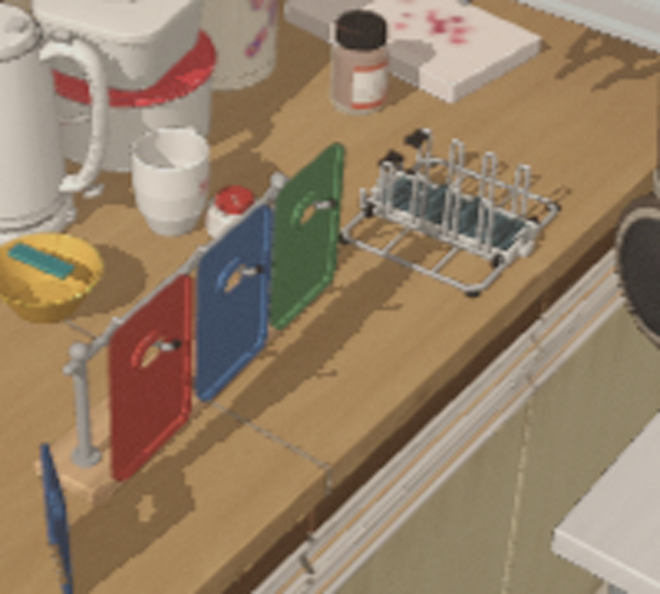

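```bash
python3 - <<'E'
from h import *
import pickle
s,c=pickle.load(open('w19.pkl','rb'))
im=cv2.resize(cv2.imread('pics/w19.png')[30:230,120:330],None,fx=3.5,fy=3.5,interpolation=cv2.INTER_CUBIC)
for y in (-40,40):
  for x in (-60,-20,20,60):
    for th,col in((90,(0,0,255)),(80,(0,255,255))):
      t=np.radians(th);yy=np.sign(y)*(40+69*np.cos(t));z=12+69*np.sin(t)
      u=(wproj(c,s,stand(x,yy,z))-[120,30]+.5)*3.5-.5
      cv2.circle(im,tuple(int(k) for k in u),4,col,-1)
cv2.imwrite('pics/w19c.png',im)
E
```

```text
(no output)
```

View pics/w19c.png

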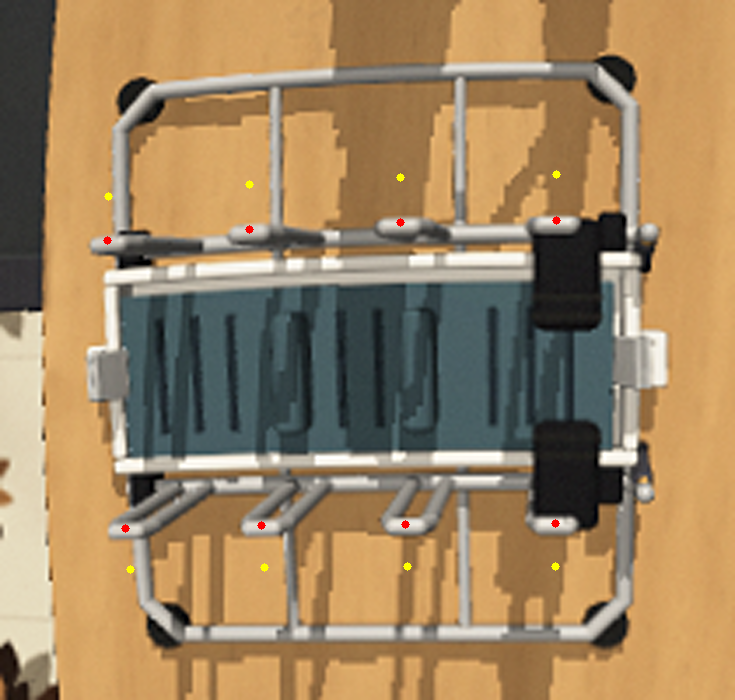

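Both combs match the 90° tip predictions (red dots) and the tray lies under both clips. Now the boards: I'll move to look over the rail.

Call:
servo_tool(series="60 -45 -10 -10 0 0 0; 60 -45 -10 -10 0 -0.5 0; 60 -45 -10 -10 0 -0.5 0; 60 -45 -10 -15 0 0 0; 60 0 0 0 0 0 0")

```text
time: 17.4
tool_pos: [465.7, -33.4, 273.8]
tcp_rot: [-0.516, 0.482, -0.482, 0.519]
force: [-0.8, -0.6, 0.3]
gripper_width: 0.705
```

```bash
python3 -c "
from h import *
import pickle
plan((475,82,280),4.7)
s=robot.sense();c=save('wrist','w20.png');pickle.dump((s,c),open('w20.pkl','wb'))
"
```

```text
t 17.40 pos [465.7 -33.4 273.8] yaw 4.08 F [-0.8 -0.6  0.3] w 0.705 q [-0.17 -0.05  1.95  0.    1.24 -0.24]
 shift now [-114.4   -5.9   17.5] turn [-0.16 -0.62 -0.12] | shift after turn [-114.2   -6.2   18.7] norm 116
```

View pics/w20.png

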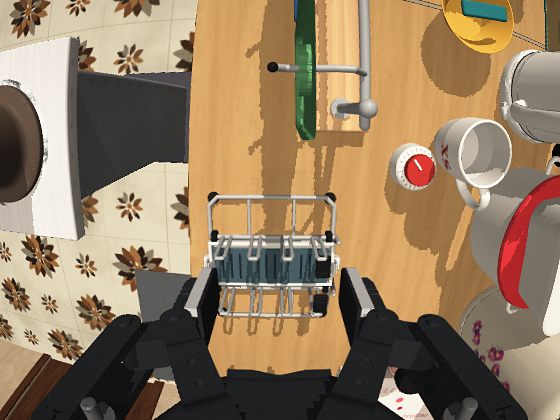

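```bash
python3 - <<'E'
from h import *
import pickle
s,c=pickle.load(open('w20.pkl','rb'))
im=cv2.resize(cv2.imread('pics/w20.png')[0:150,250:400],None,fx=5,fy=5,interpolation=cv2.INTER_CUBIC)
cv2.imwrite('pics/w20c.png',im)
print('tip',wplane(c,s,273,67,170))
E
```

```text
tip [453.73123088  80.6260327  170.        ]
```

View pics/w20c.png

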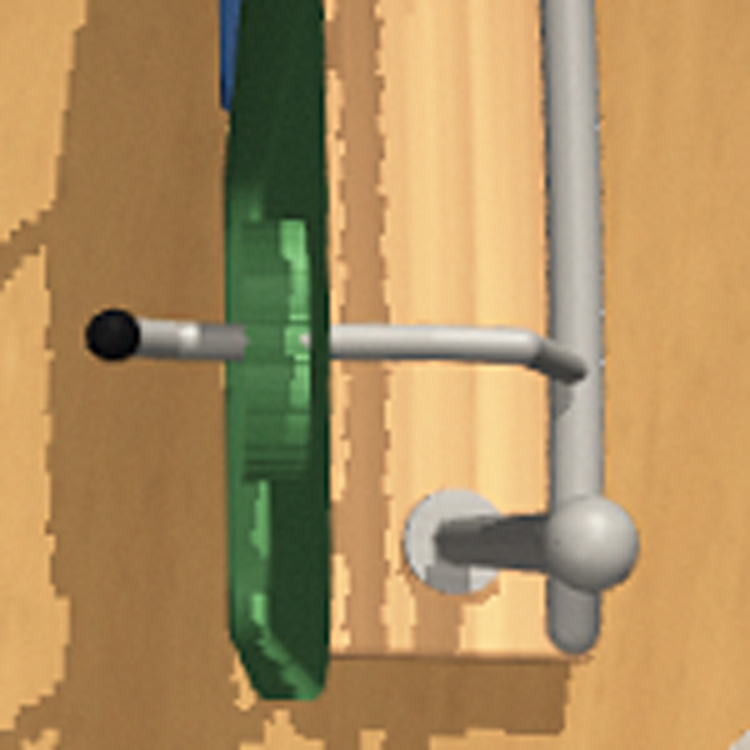

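```bash
cat >> h.py <<'E'
RY=4.7;H3=np.array([481.6,82.9])
def rail3(x,y,z,o=H3):
    a=np.radians(RY);return np.array([o[0]+x*np.cos(a)-y*np.sin(a),o[1]+x*np.sin(a)+y*np.cos(a),z])
E
python3 - <<'E'
from h import *
import pickle
s,c=pickle.load(open('w20.pkl','rb'))
im=cv2.imread('pics/w20c.png')
f=lambda X:tuple(int(k) for k in (wproj(c,s,X)-[250,0]+.5)*5-.5)
for z,col in((200,(0,0,255)),(30,(255,0,0))):
  P=[f(rail3(x,y,z)) for x,y in((-5,-55),(5,-55),(5,55),(-5,55))]
  cv2.polylines(im,[np.array(P)],True,col,1)
P=[f(rail3(-5,22*np.cos(t),145+15*np.sin(t))) for t in np.linspace(0,6.28,30)]
cv2.polylines(im,[np.array(P)],True,(0,255,255),1)
cv2.circle(im,f(rail3(-28,0,170)),4,(255,255,0),-1);cv2.circle(im,f(rail3(38,0,166)),4,(255,255,0),-1)
cv2.imwrite('pics/w20d.png',im)
E
```

```text
(no output)
```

View pics/w20d.png

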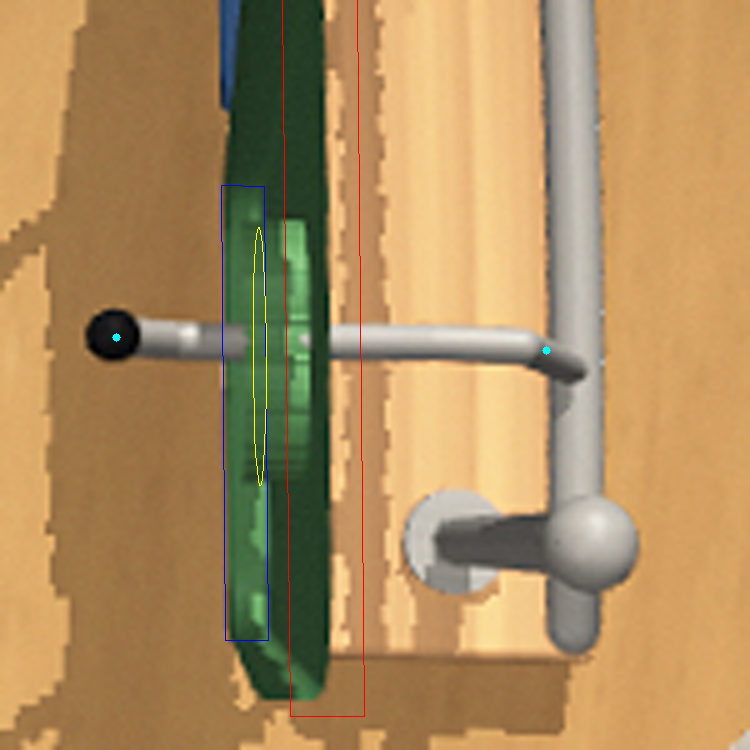

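The hook prediction (cyan dots) lies on the tip and the bend. The board's top edge hangs about 4 mm to the rail's -x. I'll move over the green board.

Call:
servo_tool(series="60 -40 0 5 0 -0.6 0; 60 -40 0 5 0 0 0; 60 -34 0 4 0 0 0; 60 0 20 0 0 0 0; 60 0 0 0 0 0 0")

```text
time: 17.95
tool_pos: [472.6, 80.1, 254.1]
tcp_rot: [-0.519, 0.478, -0.482, 0.519]
force: [-0.3, -0.9, -0.9]
gripper_width: 0.699
```

```bash
python3 -c "
from h import *
import pickle
plan(rail3(-3,2,220),4.7)
s=robot.sense();c=save('wrist','w21.png');pickle.dump((s,c),open('w21.pkl','wb'))
"
```

```text
t 17.95 pos [472.6  80.1 254.1] yaw 4.46 F [-0.3 -0.9 -0.9] w 0.699 q [ 0.08 -0.    1.94 -0.    1.19  0.  ]
 shift now [-4.2 34.1  6. ] turn [-0.29 -0.24  0.22] | shift after turn [-4.1 34.1  6.2] norm 35
```

View pics/w21.png

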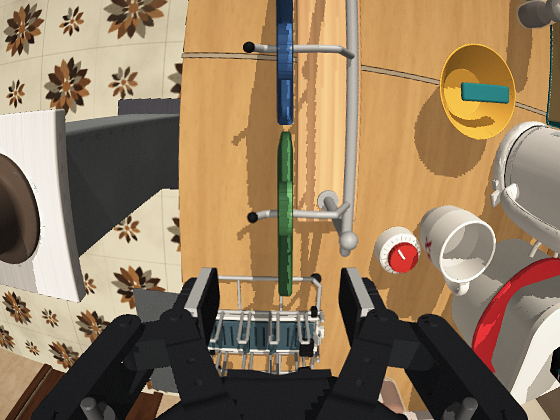

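```bash
python3 - <<'E'
from h import *
import pickle
s,c=pickle.load(open('w21.pkl','rb'))
a=np.radians(RY);o=H3
def tor(X): d=X[:2]-o; return (d[0]*np.cos(a)+d[1]*np.sin(a)).round(1),(-d[0]*np.sin(a)+d[1]*np.cos(a)).round(1)
img=cv2.cvtColor(c['img'],cv2.COLOR_RGB2HSV)
m=cv2.inRange(img,(45,80,20),(85,255,255));m[:,:240]=0;m[:,320:]=0
for v in (150,190,230,260,285):
    u=np.flatnonzero(m[v]); print(v,u.min(),u.max(),[tor(wplane(c,s,k,v,200)) for k in (u.min()-.5,u.max()+.5)])
v=np.flatnonzero(m.any(1));print(v.min(),v.max(),[tor(wplane(c,s,286,k,200)) for k in (v.min(),v.max())])
print('hook tip',tor(wplane(c,s,252,217,170)),'hook2 tip',tor(wplane(c,s,249,47,170)),wplane(c,s,249,47,170))
im=cv2.resize(cv2.imread('pics/w21.png')[110:310,240:370],None,fx=4,fy=4,interpolation=cv2.INTER_CUBIC);cv2.imwrite('pics/w21c.png',im[:,:])
E
```

```text
150 278 292 [(np.float64(-9.2), np.float64(55.0)), (np.float64(-0.1), np.float64(55.0))]
190 278 292 [(np.float64(-9.4), np.float64(29.7)), (np.float64(0.0), np.float64(29.7))]
230 279 292 [(np.float64(-8.9), np.float64(2.7)), (np.float64(0.3), np.float64(2.7))]
260 279 291 [(np.float64(-9.0), np.float64(-19.3)), (np.float64(-0.1), np.float64(-19.3))]
285 279 291 [(np.float64(-9.1), np.float64(-39.2)), (np.float64(0.1), np.float64(-39.3))]
132 295 [(np.float64(-4.1), np.float64(66.0)), (np.float64(-3.7), np.float64(-47.8))]
hook tip (np.float64(-28.5), np.float64(1.3)) hook2 tip (np.float64(-28.3), np.float64(124.1)) [443.21532332 204.2139009  170.        ]
```

```bash
python3 -c "
from h import *
plan(rail3(-4.5,3,178),4.7)"
```

```text
t 18.00 pos [474.2  80.1 255.9] yaw 4.41 F [-0.3  0.   1. ] w 0.706 q [ 0.08 -0.    1.94 -0.    1.19  0.  ]
 shift now [-5.5 78.   2.4] turn [-0.51 -0.29  0.19] | shift after turn [-5.2 77.9  3.1] norm 78
```

Call:
servo_tool(series="60 -5 15 2 -0.5 -0.3 0.2; 60 -1 20 0 0 0 0; 60 0 15 -1 0 0 0; 60 0 0 0 0 0 0")

```text
time: 18.4
tool_pos: [477.8, 83.6, 205.2]
tcp_rot: [-0.518, 0.48, -0.481, 0.52]
force: [-0.0, -1.5, -0.1]
gripper_width: 0.703
```

```bash
python3 -c "
from h import *
plan(rail3(-4.5,3,178),4.7)"
```

```text
t 18.40 pos [477.8  83.6 205.2] yaw 4.42 F [-0.  -1.5 -0.1] w 0.703 q [0.08 0.06 1.98 0.   1.09 0.01]
 shift now [-2.  27.2 -0.9] turn [-0.18 -0.28 -0.01] | shift after turn [-2.  27.2 -0.8] norm 27
```

Call:
servo_tool(series="50 -2 13 -1 0 0 0; 50 0 12 -2 0 0 0; 50 0 0 0 0 0 0")

```text
time: 18.7
tool_pos: [475.6, 84.4, 179.0]
tcp_rot: [-0.517, 0.48, -0.482, 0.519]
force: [-1.2, -0.0, 0.3]
gripper_width: 0.583
```

```bash
python3 -c "
from h import *
plan(rail3(-4.5,3,178),4.7)
save('wrist','w22.png')"
```

```text
t 18.70 pos [475.6  84.4 179. ] yaw 4.28 F [-1.2 -0.   0.3] w 0.583 q [0.09 0.09 2.01 0.   1.04 0.01]
 shift now [-1.1  1.   1.3] turn [-0.23 -0.42 -0.01] | shift after turn [-1.   1.   1.3] norm 2
```

View pics/w22.png

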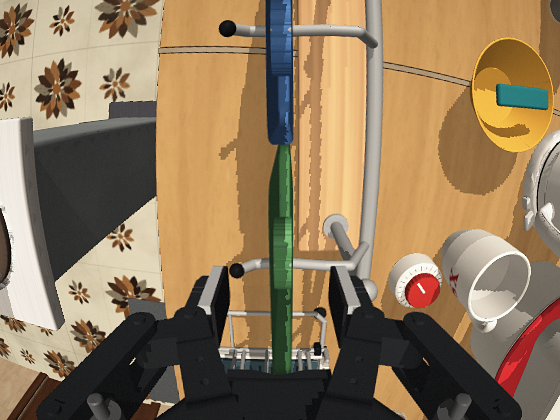

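Call:
servo_tool(series="2 0 0 0 0 0 0; 2 0 0 0 0 0 0; 2 0 0 0 0 0 0; 2 0 0 0 0 0 0; 2 0 0 0 0 0 0")

```text
time: 19.25
tool_pos: [477.5, 84.6, 181.4]
tcp_rot: [-0.516, 0.479, -0.483, 0.521]
force: [0.1, -0.5, -2.0]
gripper_width: 0.105
```

Call:
servo_tool(series="2 0 0 0 0 0 0; 2 0 0 0 0 0 0; 2 0 -9 0 0 0 0; 2 0 -8 0 0 0 0; 2 0 0 0 0 0 0")

```text
time: 19.75
tool_pos: [476.8, 84.6, 199.1]
tcp_rot: [-0.516, 0.479, -0.483, 0.52]
force: [0.2, 0.8, -2.2]
gripper_width: 0.099
```

```bash
python3 -c "
from h import *
plan(rail3(-4.5,3,195),4.7)
save('wrist','w23.png')
save('scene','s4.png')
a=cv2.imread('pics/s4.png')[150:330,200:400];cv2.imwrite('pics/s4c.png',cv2.resize(a,None,fx=3.3,fy=3.3,interpolation=cv2.INTER_CUBIC))"
```

```text
t 19.75 pos [476.8  84.6 199.1] yaw 4.30 F [ 0.2  0.8 -2.2] w 0.099 q [0.09 0.07 1.99 0.   1.08 0.01]
 shift now [-0.9  4.1  0.1] turn [-0.42 -0.4  -0.01] | shift after turn [-0.9  4.1  0.2] norm 4
```

View pics/s4c.png

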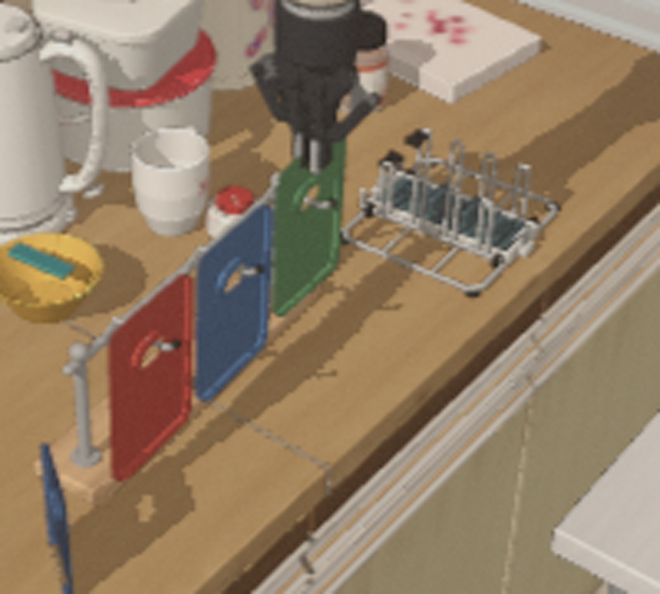

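View pics/w23.png

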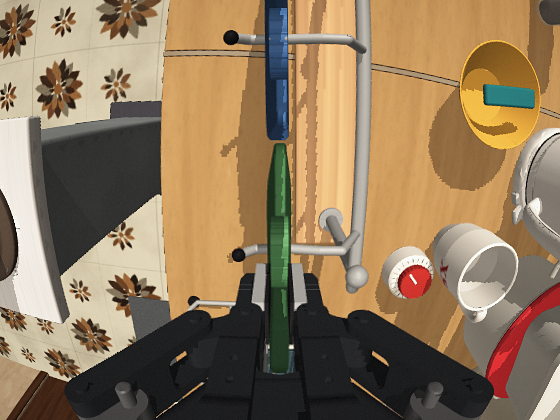

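Green is lifted 18 mm with the hook clear in the hole. I'll draw it to the rail's -x.

Call:
servo_tool(series="2 0 0 -10 -0.4 -0.4 0; 2 0 0 -12 0 0 0; 2 0 0 -14 0 0 0; 2 0 0 0 0 0 0")

```text
time: 20.25
tool_pos: [435.5, 81.3, 196.8]
tcp_rot: [0.522, -0.48, 0.477, -0.519]
force: [0.3, 0.1, -3.3]
gripper_width: 0.097
```

```bash
python3 -c "
from h import *
plan(rail3(-55,3,197),4.7)"
```

```text
t 20.25 pos [435.5  81.3 196.8] yaw 4.74 F [ 0.3  0.1 -3.3] w 0.097 q [ 0.09 -0.01  2.07  0.    1.08  0.  ]
 shift now [-0.8 -0.1 -8.9] turn [ 0.36  0.04 -0.01] | shift after turn [-0.8 -0.2 -8.9] norm 9
```

Call:
servo_tool(series="2 0 0 -8 0 0 0; 2 0 -35 0 0 0 0; 2 10 -40 0 0 0 0; 2 45 -10 0 0 0 0; 2 45 0 0 0 0 0")

```text
time: 20.75
tool_pos: [432.6, -17.4, 283.0]
tcp_rot: [0.525, -0.479, 0.474, -0.52]
force: [1.5, 0.2, -3.5]
gripper_width: 0.101
```

Call:
servo_tool(series="2 45 0 10 0 0.5 0; 2 45 0 25 0 0.5 0; 2 30 0 25 0 0 0; 2 0 0 0 0 0 0")

```text
time: 21.15
tool_pos: [503.1, -139.5, 284.6]
tcp_rot: [0.519, -0.482, 0.482, -0.516]
force: [-0.0, 1.2, -2.2]
gripper_width: 0.101
```

```bash
python3 -c "
from h import *
plan(stand(40,0,240),3.6)
save('wrist','w24.png')"
```

```text
t 21.15 pos [ 503.1 -139.5  284.6] yaw 4.02 F [-0.   1.2 -2.2] w 0.101 q [-0.35  0.06  1.81 -0.    1.27 -0.42]
 shift now [16.3 44.6  0.8] turn [0.22 0.42 0.17] | shift after turn [16.4 44.6  0.8] norm 47
```

View pics/w24.png

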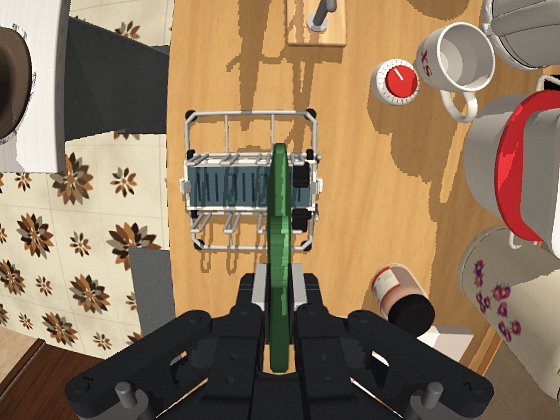

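```bash
python3 -c "
from h import *
s=robot.sense();c=robot.capture('wrist')
R=Ro.from_quat(s['tcp_rot']).as_matrix()
for d in (-8,-4,0,4,8):
  g=lambda x,y:wproj(c,s,np.array(s['tool_pos'])+R@np.array([x,y,0])).round(0)
  print(d,'+y end top',g(-55-d,-19),'bottom',g(-55-d,151),'-y top',g(55-d,-19))
plan(stand(40,0,240),3.6)
"
```

```text
-8 +y end top [278. 199.] bottom [279. 147.] -y top [279. 389.]
-4 +y end top [278. 190.] bottom [279. 143.] -y top [279. 384.]
0 +y end top [278. 180.] bottom [279. 139.] -y top [279. 380.]
4 +y end top [278. 170.] bottom [279. 134.] -y top [279. 375.]
8 +y end top [278. 160.] bottom [279. 130.] -y top [279. 370.]
t 21.25 pos [ 500.2 -136.1  283.9] yaw 4.13 F [-0.3  0.3 -1.5] w 0.101 q [-0.35  0.06  1.82 -0.    1.27 -0.42]
 shift now [20.  43.9  3.6] turn [ 0.46  0.53 -0.04] | shift after turn [19.9 43.9  3.5] norm 48
```

Call:
servo_tool(series="2 20 20 4 0.4 0.5 0; 2 2 12 0 0 0 0; 2 0 0 0 0 0 0; 2 0 0 0 0 0 0")

```text
time: 21.65
tool_pos: [502.8, -153.0, 250.8]
tcp_rot: [-0.516, 0.485, -0.481, 0.517]
force: [0.2, -0.8, -1.7]
gripper_width: 0.101
```

```bash
python3 -c "
from h import *
plan(stand(40,0,240),3.6)"
```

```text
t 21.65 pos [ 502.8 -153.   250.8] yaw 3.83 F [ 0.2 -0.8 -1.7] w 0.101 q [-0.38  0.1   1.84  0.    1.2  -0.45]
 shift now [ 3.  10.8  2. ] turn [ 0.21  0.23 -0.28] | shift after turn [ 2.9 10.8  2. ] norm 11
```

Call:
servo_tool(series="2 3 5 2 0.2 0.2 -0.3; 2 1 3 0 0 0 0; 2 0 0 0 0 0 0")

```text
time: 21.95
tool_pos: [505.3, -154.9, 243.9]
tcp_rot: [-0.516, 0.483, -0.484, 0.517]
force: [0.0, 0.2, -2.6]
gripper_width: 0.1
```

```bash
python3 -c "
from h import *
plan(stand(40,0,240),3.6)
save('wrist','w25.png')
plan(stand(40,0,240),3.6)
save('scene','s5.png')
a=cv2.imread('pics/s5.png')[100:280,260:460];cv2.imwrite('pics/s5c.png',cv2.resize(a,None,fx=3.3,fy=3.3,interpolation=cv2.INTER_CUBIC))"
```

```text
t 21.95 pos [ 505.3 -154.9  243.9] yaw 3.77 F [ 0.   0.2 -2.6] w 0.100 q [-0.38  0.11  1.85  0.    1.18 -0.45]
 shift now [ 0.8  3.9 -0.5] turn [-0.12  0.17  0.05] | shift after turn [ 0.8  3.9 -0.5] norm 4
t 22.00 pos [ 505.5 -155.   244.1] yaw 3.77 F [ 0.1  0.1 -2.5] w 0.102 q [-0.38  0.11  1.85  0.    1.18 -0.45]
 shift now [ 0.8  4.1 -0.6] turn [-0.14  0.17  0.05] | shift after turn [ 0.8  4.1 -0.6] norm 4
```

View pics/w25.png

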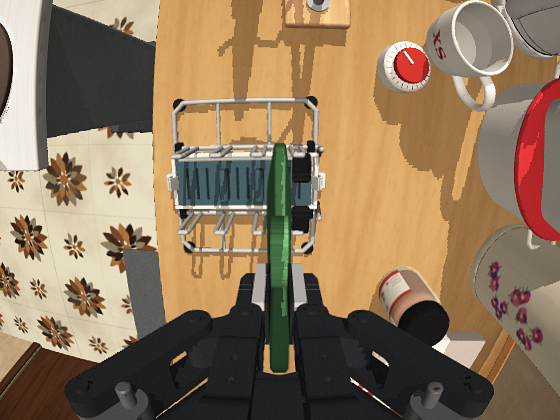

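View pics/s5c.png

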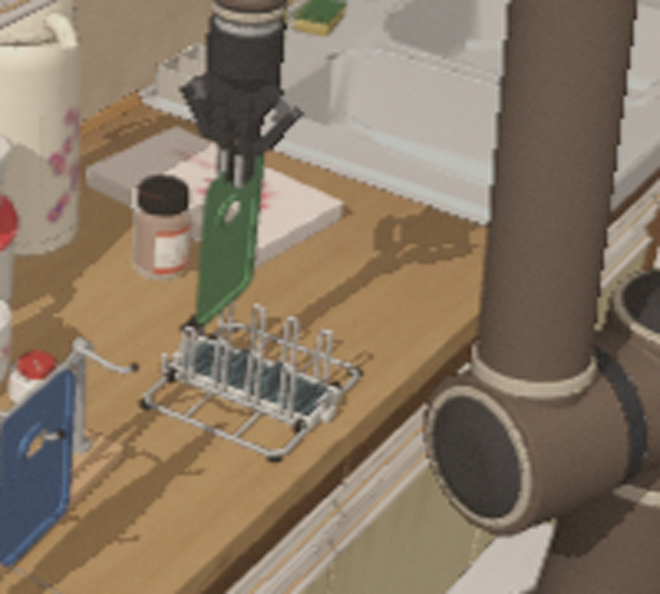

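Call:
servo_tool(series="2 1 8 0 0 0 0; 2 0 8 -1 0 0 0; 2 0 8 -1 0 0 0; 2 0 0 0 0 0 0")

```text
time: 22.45
tool_pos: [503.7, -156.5, 218.5]
tcp_rot: [-0.516, 0.482, -0.484, 0.517]
force: [-0.6, 0.7, -2.0]
gripper_width: 0.099
```

```bash
python3 -c "
from h import *
plan(stand(40,0,170),3.6)"
```

```text
t 22.45 pos [ 503.7 -156.5  218.5] yaw 3.75 F [-0.6  0.7 -2. ] w 0.099 q [-0.38  0.13  1.88  0.    1.13 -0.45]
 shift now [-0.7 48.5  1.1] turn [-0.17  0.15  0.07] | shift after turn [-0.6 48.5  1.3] norm 49
```

Call:
servo_tool(series="2 0 10 0 0 0 0; 2 -1 9 0 0 0 0; 2 0 9 0 0 0 0; 2 0 0 0 0 0 0")

```text
time: 22.85
tool_pos: [503.1, -155.3, 187.1]
tcp_rot: [-0.516, 0.483, -0.484, 0.516]
force: [-0.3, -0.4, -2.8]
gripper_width: 0.1
```

```bash
python3 -c "
from h import *
plan(stand(40,0,170),3.6)"
```

```text
t 22.85 pos [ 503.1 -155.3  187.1] yaw 3.73 F [-0.3 -0.4 -2.8] w 0.100 q [-0.38  0.17  1.91  0.    1.07 -0.45]
 shift now [ 0.6 17.1  1.7] turn [-0.09  0.13  0.03] | shift after turn [ 0.6 17.1  1.8] norm 17
```

Call:
servo_tool(series="2 0 7 2 0 0 0; 2 0 5 0 0 0 0; 2 0 3 0 0 0 0; 2 0 0 0 0 0 0")

```text
time: 23.25
tool_pos: [505.7, -155.2, 170.8]
tcp_rot: [-0.516, 0.483, -0.484, 0.516]
force: [-0.3, 0.1, -1.6]
gripper_width: 0.099
```

```bash
python3 -c "
from h import *
plan(stand(40,0,170),3.6)"
```

```text
t 23.25 pos [ 505.7 -155.2  170.8] yaw 3.74 F [-0.3  0.1 -1.6] w 0.099 q [-0.38  0.19  1.91  0.    1.04 -0.45]
 shift now [ 0.5  0.8 -0.8] turn [-0.11  0.14  0.04] | shift after turn [ 0.5  0.8 -0.8] norm 1
```

Call:
servo_tool(series="2 0 2 0 0 0 0; 2 0 2 0 0 0 0; 2 0 0 0 0 0 0")

```text
time: 23.55
tool_pos: [507.5, -155.8, 169.3]
tcp_rot: [-0.515, 0.482, -0.485, 0.517]
force: [1.1, -0.2, -2.1]
gripper_width: 0.095
```

```bash
python3 -c "
from h import *
plan(stand(40,0,170),3.6)"
```

```text
t 23.55 pos [ 507.5 -155.8  169.3] yaw 3.73 F [ 1.1 -0.2 -2.1] w 0.095 q [-0.38  0.2   1.91  0.    1.03 -0.45]
 shift now [-0.1 -0.8 -2.6] turn [-0.32  0.13  0.11] | shift after turn [-0.1 -0.7 -2.6] norm 3
```

Call:
servo_tool(series="2 0 4 -2 0 0 0; 2 0 2 0 0 0 0; 2 0 0 0 0 0 0")

```text
time: 23.85
tool_pos: [509.0, -156.7, 169.1]
tcp_rot: [-0.514, 0.479, -0.488, 0.518]
force: [-0.2, -0.4, -2.0]
gripper_width: 0.103
```

```bash
python3 -c "
from h import *
plan(stand(40,0,170),3.6)
save('scene','s6.png')
a=cv2.imread('pics/s6.png')[100:280,260:460];cv2.imwrite('pics/s6c.png',cv2.resize(a,None,fx=3.3,fy=3.3,interpolation=cv2.INTER_CUBIC))"
```

```text
t 23.85 pos [ 509.  -156.7  169.1] yaw 3.71 F [-0.2 -0.4 -2. ] w 0.103 q [-0.38  0.19  1.91  0.    1.02 -0.45]
 shift now [-1.2 -1.  -4. ] turn [-0.75  0.11  0.24] | shift after turn [-1.2 -0.9 -4. ] norm 4
```

View pics/s6c.png

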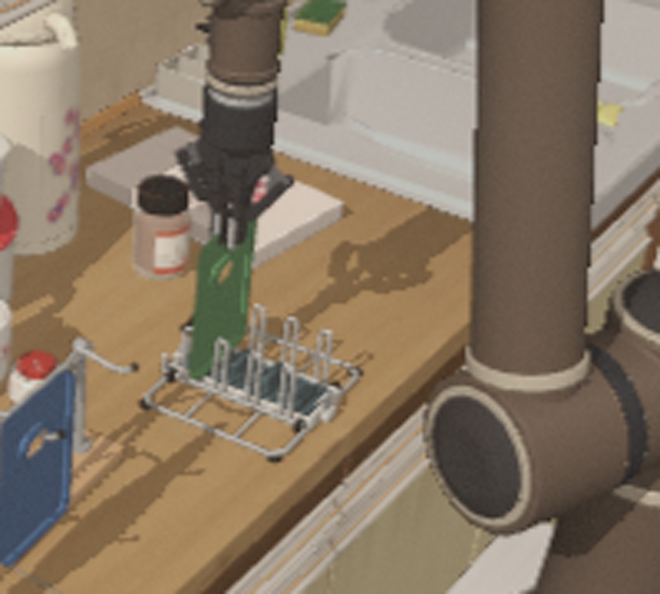

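Call:
servo_tool(series="2 -1 0 -4 -0.7 0 0.2; 2 0 0 0 0 0 0; 2 0 0 0 0 0 0")

```text
time: 24.2
tool_pos: [504.7, -156.1, 168.7]
tcp_rot: [0.516, -0.483, 0.484, -0.516]
force: [0.0, 0.8, 0.9]
gripper_width: 0.101
```

```bash
python3 -c "
from h import *
plan(stand(40,0,165),3.6);print(robot.sense()['joint_velocities'].round(3))"
```

```text
t 24.20 pos [ 504.7 -156.1  168.7] yaw 3.70 F [0.  0.8 0.9] w 0.101 q [-0.38  0.19  1.91 -0.    1.03 -0.45]
 shift now [-0.3  3.7  0.2] turn [-0.03  0.1   0.04] | shift after turn [-0.3  3.7  0.2] norm 4
[ 0.001  0.001  0.001 -0.001  0.004  0.003]
```

The wrist load went from -2 N to +0.9 N at TCP 168.7, which matches a board edge at 18 mm, so the board is resting on the tray. Releasing.

Call:
servo_tool(series="24 0 0 0 0 0 0; 24 0 0 0 0 0 0; 24 0 0 0 0 0 0; 24 0 -8 0 0 0 0; 24 0 -15 0 0 0 0")

```text
time: 24.7
tool_pos: [503.5, -155.8, 190.3]
tcp_rot: [0.517, -0.484, 0.483, -0.515]
force: [-0.4, -1.2, -0.4]
gripper_width: 0.279
```

Call:
servo_tool(series="24 0 -30 0 0 0 0; 24 0 -40 0 0 0 0; 40 0 -20 0 0 0 0; 40 0 0 0 0 0 0")

```text
time: 25.1
tool_pos: [504.7, -156.2, 287.0]
tcp_rot: [0.516, -0.483, 0.484, -0.516]
force: [0.4, 0.0, -0.2]
gripper_width: 0.472
```

```bash
python3 -c "
from h import *
plan((470,206,285),4.7)
save('wrist','w26.png')
save('scene','s7.png')
a=cv2.imread('pics/s7.png')[100:280,260:460];cv2.imwrite('pics/s7c.png',cv2.resize(a,None,fx=3.3,fy=3.3,interpolation=cv2.INTER_CUBIC))"
```

```text
t 25.10 pos [ 504.7 -156.2  287. ] yaw 3.71 F [ 0.4  0.  -0.2] w 0.472 q [-0.38  0.07  1.8  -0.    1.27 -0.45]
 shift now [-363.7    1.6  -11.2] turn [-0.04 -0.99  0.07] | shift after turn [-363.8    2.    -4.9] norm 364
```

View pics/s7c.png

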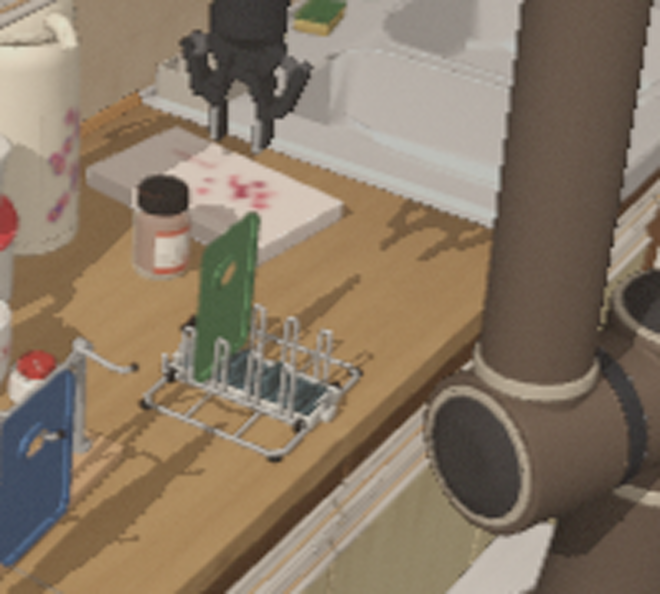

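View pics/w26.png

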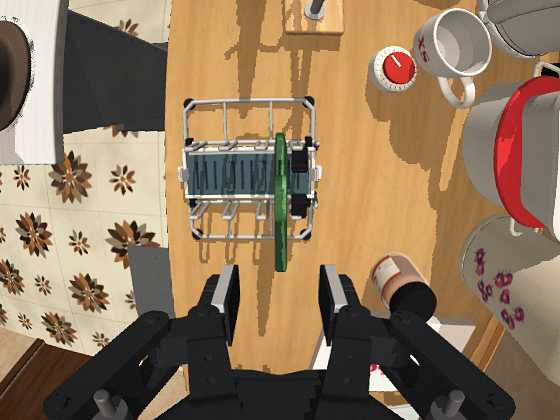

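Green stands in bay 3. Going to blue on hook 2.

Call:
servo_tool(series="50 -46 0 -2 0 -0.2 0; 50 -46 0 -2 0 -0.2 0; 50 -46 0 -1 0 -0.2 0; 50 -46 0 -1 0 -0.2 0; 50 -46 0 -1 0 -0.2 0")

```text
time: 25.7
tool_pos: [475.3, 74.8, 274.1]
tcp_rot: [0.521, -0.487, 0.478, -0.513]
force: [1.3, 0.1, 0.2]
gripper_width: 0.588
```

Call:
servo_tool(series="50 -46 5 -1 0 0 0; 50 -46 5 -1 0 0 0; 50 -36 10 0 0 0 0; 50 0 10 0 0 0 0; 50 0 0 0 0 0 0")

```text
time: 26.2
tool_pos: [454.8, 210.9, 233.0]
tcp_rot: [0.528, -0.488, 0.472, -0.51]
force: [-1.1, 0.2, -0.2]
gripper_width: 0.584
```

```bash
cat > brd.py <<'E'
from h import *
import pickle,sys
H2=np.array([471.1,206.5]);H1=np.array([460.7,330.0])
def run(o,lo,hi,fn,hue2=None):
    plan(rail3(-4.5,3,178,o),4.7)
    s=robot.sense();c=save('wrist',fn)
    a=np.radians(RY)
    def tor(X): d=X[:2]-o; return float((d[0]*np.cos(a)+d[1]*np.sin(a)).round(1)),float((-d[0]*np.sin(a)+d[1]*np.cos(a)).round(1))
    img=cv2.cvtColor(c['img'],cv2.COLOR_RGB2HSV)
    m=cv2.inRange(img,lo,hi)
    if hue2: m|=cv2.inRange(img,*hue2)
    u0=wproj(c,s,rail3(-4.5,0,200,o)).round().astype(int);print('proj',u0)
    k=np.zeros_like(m);k[:,u0[0]-40:u0[0]+40]=255;m&=k
    n,l,st,ce=cv2.connectedComponentsWithStats(m);b=l[u0[1]-20:u0[1]+20,u0[0]-15:u0[0]+15];b=b[b>0];i=np.bincount(b).argmax();m=l==i
    v=np.flatnonzero(m.any(1));print('rows',v.min(),v.max())
    for r in np.linspace(v.min()+10,v.max()-10,6).astype(int):
        u=np.flatnonzero(m[r]);print(r,u.min(),u.max(),[tor(wplane(c,s,k,r,200)) for k in (u.min()-.5,u.max()+.5)])
    print('ends',[tor(wplane(c,s,u0[0],k,200)) for k in (v.min(),v.max())])
E
python3 -c "
from brd import *
run(H2,(100,80,20),(128,255,255),'w27.png')"
```

```text
t 26.20 pos [454.8 210.9 233. ] yaw 4.46 F [-1.1  0.2 -0.2] w 0.584 q [0.34 0.09 1.9  0.01 1.19 0.26]
 shift now [ 2.6 54.5 13.3] turn [ 1.96 -0.24  0.05] | shift after turn [ 2.7 55.  11.4] norm 56
proj [299 259]
rows 142 321
152 295 305 [(-8.1, 64.6), (-2.1, 64.7)]
183 293 308 [(-9.1, 47.2), (-0.2, 47.3)]
215 292 308 [(-9.5, 28.3), (0.2, 28.4)]
247 292 307 [(-9.3, 8.2), (0.2, 8.2)]
279 292 306 [(-9.1, -13.9), (0.3, -13.8)]
311 291 305 [(-9.4, -38.6), (0.5, -38.6)]
ends [(-5.7, 70.1), (-3.5, -47.0)]
```

View pics/w27.png

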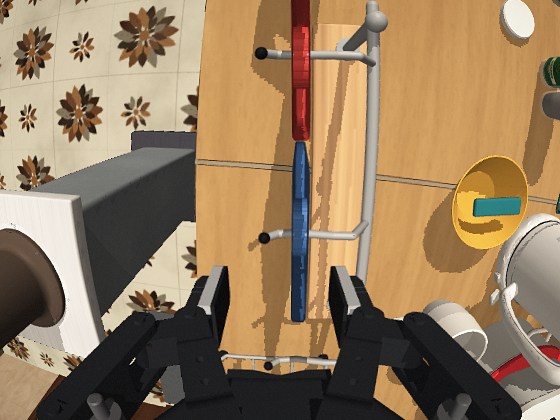

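Call:
servo_tool(series="50 3 0 11 2 -0.2 0; 50 0 0 2 0 0 0; 50 0 0 0 0 0 0")

```text
time: 26.55
tool_pos: [468.3, 205.3, 231.9]
tcp_rot: [0.519, -0.48, 0.481, -0.518]
force: [0.8, -0.7, 0.0]
gripper_width: 0.586
```

```bash
python3 -c "
from brd import *
plan(rail3(-4.5,3,178,H2),4.7)"
```

```text
t 26.55 pos [468.3 205.3 231.9] yaw 4.36 F [ 0.8 -0.7  0. ] w 0.586 q [ 0.33  0.09  1.9  -0.    1.16  0.25]
 shift now [-4.1 53.9 -1.6] turn [ 0.08 -0.34  0.11] | shift after turn [-4.  53.9 -1.6] norm 54
```

Call:
servo_tool(series="50 -4 14 -1 0 -0.3 0; 50 -1 13 -2 0 0 0; 50 0 12 -2 0 0 0; 50 0 11 0 0 0 0; 50 0 0 0 0 0 0")

```text
time: 27.05
tool_pos: [461.7, 208.1, 177.0]
tcp_rot: [0.521, -0.48, 0.48, -0.518]
force: [0.7, -0.0, -1.2]
gripper_width: 0.584
```

```bash
python3 -c "
from brd import *
plan(rail3(-4.5,3,178,H2),4.7)
save('wrist','w28.png')"
```

```text
t 27.05 pos [461.7 208.1 177. ] yaw 4.48 F [ 0.7 -0.  -1.2] w 0.584 q [ 0.34  0.15  1.95 -0.    1.05  0.26]
 shift now [-0.7 -1.   4.8] turn [ 0.24 -0.22  0.13] | shift after turn [-0.7 -1.   4.8] norm 5
```

View pics/w28.png

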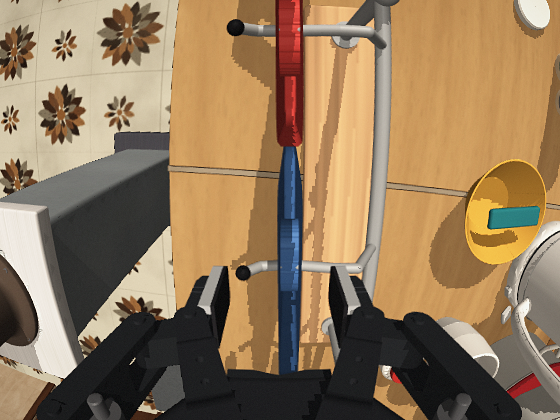

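Call:
servo_tool(series="50 -1 0 5 0.2 -0.2 0; 2 0 0 0 0 0 0; 2 0 0 0 0 0 0; 2 0 0 0 0 0 0; 2 0 0 0 0 0 0")

```text
time: 27.6
tool_pos: [468.3, 210.4, 179.3]
tcp_rot: [-0.52, 0.478, -0.48, 0.52]
force: [1.2, -0.1, -1.7]
gripper_width: 0.099
```

Call:
servo_tool(series="2 0 0 0 0 0 0; 2 0 0 0 0 0 0; 2 0 0 0 0 0 0")

```text
time: 27.9
tool_pos: [468.3, 210.4, 179.3]
tcp_rot: [-0.52, 0.478, -0.48, 0.521]
force: [0.1, -0.0, -0.2]
gripper_width: 0.103
```

```bash
python3 -c "
from brd import *
plan(rail3(-4.5,3,178,H2),4.7)"
```

```text
t 27.90 pos [468.3 210.4 179.3] yaw 4.72 F [ 0.1 -0.  -0.2] w 0.103 q [ 0.34  0.15  1.94 -0.    1.05  0.26]
 shift now [ 1.1  1.3 -2.1] turn [-0.15  0.02  0.07] | shift after turn [ 1.1  1.3 -2.1] norm 3
```

Call:
servo_tool(series="2 0 -9 0 0 0 0; 2 0 -8 0 0 0 0; 2 0 0 0 0 0 0")

```text
time: 28.2
tool_pos: [467.5, 210.1, 196.6]
tcp_rot: [0.52, -0.478, 0.48, -0.52]
force: [0.5, 0.4, -2.0]
gripper_width: 0.1
```

```bash
python3 -c "
from brd import *
plan(rail3(-50,3,196.5,H2),4.7)"
```

```text
t 28.20 pos [467.5 210.1 196.6] yaw 4.72 F [ 0.5  0.4 -2. ] w 0.100 q [ 0.34  0.13  1.93 -0.    1.08  0.26]
 shift now [  0.8   0.1 -46.7] turn [-0.04  0.02  0.1 ] | shift after turn [  0.9   0.1 -46.7] norm 47
```

Call:
servo_tool(series="2 0 0 -10 0 0 0; 2 0 0 -12 0 0 0; 2 0 0 -14 0 0 0; 2 0 0 -12 0 0 0; 2 0 0 0 0 0 0")

```text
time: 28.7
tool_pos: [413.4, 205.2, 195.7]
tcp_rot: [0.521, -0.479, 0.479, -0.519]
force: [0.5, -0.5, -2.3]
gripper_width: 0.104
```

```bash
python3 -c "
from brd import *
plan(rail3(-50,3,196.5,H2),4.7)"
```

```text
t 28.70 pos [413.4 205.2 195.7] yaw 4.71 F [ 0.5 -0.5 -2.3] w 0.104 q [ 0.37  0.03  2.04 -0.    1.08  0.29]
 shift now [ 0.4 -0.8  7.6] turn [0.16 0.01 0.14] | shift after turn [ 0.4 -0.8  7.6] norm 8
```

Call:
servo_tool(series="2 0 -40 0 0 0 0; 2 15 -40 0 0 0 0; 2 45 -10 0 0 0 0; 2 45 0 2 0 0 0; 2 45 0 2 0 0.2 0")

```text
time: 29.2
tool_pos: [429.4, 56.6, 289.6]
tcp_rot: [0.523, -0.475, 0.478, -0.522]
force: [0.8, -0.5, -2.1]
gripper_width: 0.098
```

Call:
servo_tool(series="2 45 0 2 0 0.2 0; 2 45 0 5 0 0.3 0; 2 45 0 10 0 0.3 0; 2 45 0 10 0 0.2 0; 2 0 0 0 0 0 0")

```text
time: 29.7
tool_pos: [473.2, -132.7, 292.7]
tcp_rot: [-0.516, 0.477, -0.487, 0.518]
force: [0.3, 1.2, -2.9]
gripper_width: 0.102
```

```bash
python3 -c "
from brd import *
plan(stand(0,0,250),3.6)"
```

```text
t 29.70 pos [ 473.2 -132.7  292.7] yaw 3.97 F [ 0.3  1.2 -2.9] w 0.102 q [-0.36 -0.02  1.88 -0.    1.27 -0.43]
 shift now [ 24.6  42.8 -10.4] turn [-0.63  0.37  0.49] | shift after turn [25.1 42.7 -9.7] norm 50
```

Call:
servo_tool(series="2 12 8 -6 -0.6 0.4 0.5; 2 13 12 -5 0 0 0; 2 0 12 0 0 0 0; 2 0 0 0 0 0 0")

```text
time: 30.1
tool_pos: [462.9, -159.3, 258.1]
tcp_rot: [-0.514, 0.485, -0.485, 0.515]
force: [0.6, 1.3, -2.0]
gripper_width: 0.102
```

```bash
python3 -c "
from brd import *
plan(stand(0,0,240),3.6)"
```

```text
t 30.10 pos [ 462.9 -159.3  258.1] yaw 3.39 F [ 0.6  1.3 -2. ] w 0.102 q [-0.42  0.02  1.92  0.    1.21 -0.48]
 shift now [-0.9 18.1  2.2] turn [-0.02 -0.21 -0.13] | shift after turn [-0.9 18.1  2.2] norm 18
```

Call:
servo_tool(series="2 -1 9 2 0 -0.2 0; 2 0 7 0 0 0 0; 2 0 0 0 0 0 0; 2 0 0 0 0 0 0")

```text
time: 30.5
tool_pos: [465.0, -155.0, 240.1]
tcp_rot: [-0.515, 0.484, -0.482, 0.517]
force: [0.7, -0.0, -2.1]
gripper_width: 0.102
```

```bash
python3 -c "
from brd import *
plan(stand(0,0,240),3.6)
save('wrist','w29.png')
plan(stand(0,0,170),3.6)"
```

```text
t 30.50 pos [ 465.  -155.   240.1] yaw 3.81 F [ 0.7 -0.  -2.1] w 0.102 q [-0.41  0.04  1.93  0.    1.17 -0.48]
 shift now [ 3.3  0.1 -0.2] turn [-0.    0.21 -0.23] | shift after turn [ 3.3  0.1 -0.2] norm 3
t 30.55 pos [ 464.9 -155.   240.2] yaw 3.80 F [-0.8  0.4 -2. ] w 0.097 q [-0.41  0.04  1.93  0.    1.17 -0.48]
 shift now [ 3.5 70.2 -0.1] turn [ 0.    0.2  -0.23] | shift after turn [ 3.3 70.2 -0.1] norm 70
```

View pics/w29.png

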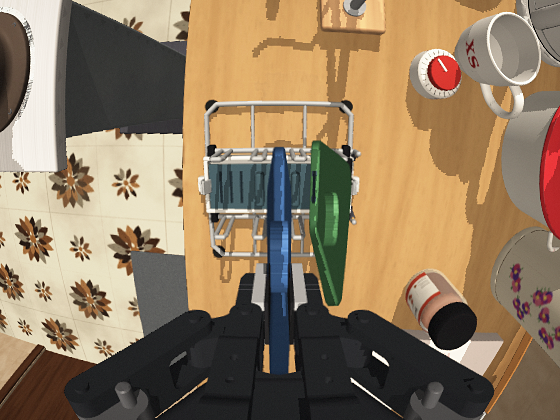

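```bash
python3 - <<'E'
from brd import *
s=robot.sense();c=robot.capture('wrist')
im=cv2.imread('pics/w29.png')
im=cv2.resize(im[120:330,180:390],None,fx=3.5,fy=3.5,interpolation=cv2.INTER_CUBIC)
f=lambda X:[int(k) for k in (wproj(c,s,X)-[180,120]+.5)*3.5-.5]
for z,col in((188,(0,0,255)),(18,(255,0,255))):
    cv2.polylines(im,[np.array([f(stand(x,y,z)) for x,y in((35,-55),(45,-55),(45,55),(35,55))])],True,col,1)
cv2.imwrite('pics/w29c.png',im)
E
```

```text
(no output)
```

View pics/w29c.png

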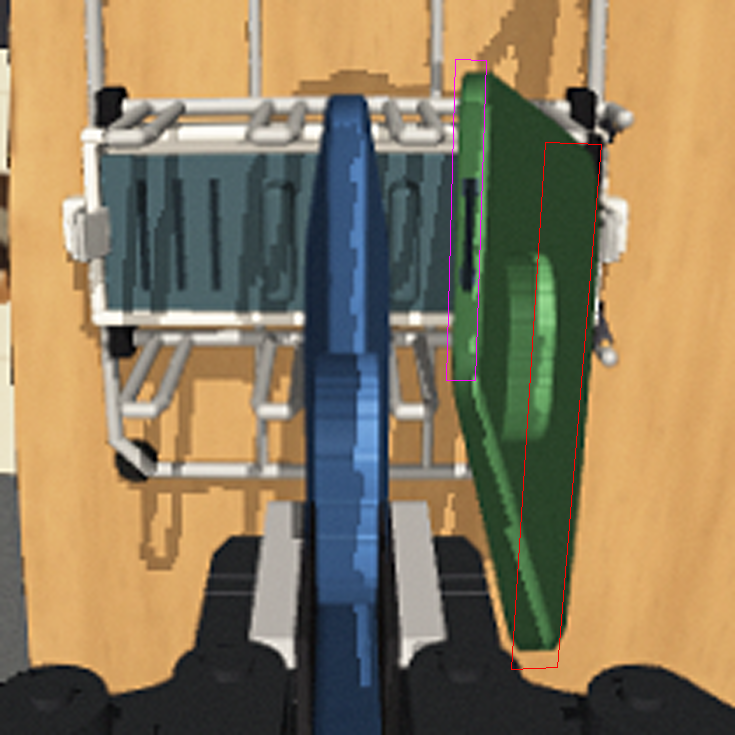

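Green stands upright where predicted (red = top, magenta = bottom outline). I'll lower blue into bay 2.

Call:
servo_tool(series="2 3 9 0 0 0.2 0; 2 0 9 -1 0 0 0; 2 0 9 -1 0 0 0; 2 0 0 0 0 0 0")

```text
time: 31.0
tool_pos: [463.7, -158.8, 212.0]
tcp_rot: [-0.514, 0.484, -0.484, 0.517]
force: [0.4, -0.5, -2.9]
gripper_width: 0.103
```

```bash
python3 -c "
from brd import *
plan(stand(0,0,168),3.6)"
```

```text
t 31.00 pos [ 463.7 -158.8  212. ] yaw 3.58 F [ 0.4 -0.5 -2.9] w 0.103 q [-0.42  0.07  1.96  0.    1.11 -0.49]
 shift now [-0.3 44.   1.3] turn [-0.11 -0.02 -0.15] | shift after turn [-0.4 44.   1.4] norm 44
```

Call:
servo_tool(series="2 0 10 1 0 0 0; 2 0 9 0 0 0 0; 2 0 9 0 0 0 0; 2 0 0 0 0 0 0")

```text
time: 31.4
tool_pos: [464.4, -158.6, 180.9]
tcp_rot: [-0.514, 0.485, -0.484, 0.516]
force: [0.4, 0.8, -2.4]
gripper_width: 0.103
```

```bash
python3 -c "
from brd import *
plan(stand(0,0,168),3.6)"
```

```text
t 31.40 pos [ 464.4 -158.6  180.9] yaw 3.56 F [ 0.4  0.8 -2.4] w 0.103 q [-0.42  0.11  1.99  0.    1.05 -0.48]
 shift now [-0.2 12.9  0.7] turn [-0.05 -0.04 -0.19] | shift after turn [-0.3 12.9  0.7] norm 13
```

Call:
servo_tool(series="2 0 6 0 0 0 0; 2 0 5 0 0 0 0; 2 0 4 0 0 0 0; 2 0 0 0 0 0 0")

```text
time: 31.8
tool_pos: [466.6, -159.7, 166.9]
tcp_rot: [-0.514, 0.483, -0.485, 0.517]
force: [-0.4, 0.1, -2.3]
gripper_width: 0.105
```

```bash
python3 -c "
from brd import *
plan(stand(0,0,168),3.6)"
```

```text
t 31.80 pos [ 466.6 -159.7  166.9] yaw 3.57 F [-0.4  0.1 -2.3] w 0.105 q [-0.42  0.13  2.    0.    1.01 -0.48]
 shift now [-1.5 -1.1 -1.5] turn [-0.29 -0.03 -0.04] | shift after turn [-1.5 -1.1 -1.5] norm 2
```

Call:
servo_tool(series="2 -1 1 -2 -0.3 0 0; 2 0 0 0 0 0 0; 2 0 0 0 0 0 0")

```text
time: 32.1
tool_pos: [465.6, -159.4, 166.7]
tcp_rot: [-0.515, 0.483, -0.485, 0.516]
force: [0.5, 0.1, -1.2]
gripper_width: 0.1
```

```bash
python3 -c "
from brd import *
plan(stand(0,0,168),3.6)"
```

```text
t 32.10 pos [ 465.6 -159.4  166.7] yaw 3.57 F [ 0.5  0.1 -1.2] w 0.100 q [-0.42  0.13  2.    0.    1.01 -0.48]
 shift now [-1.1 -1.3 -0.6] turn [-0.14 -0.03  0.05] | shift after turn [-1.1 -1.3 -0.6] norm 2
```

Call:
servo_tool(series="2 0 3 0 0 0 0; 2 0 0 0 0 0 0")

```text
time: 32.3
tool_pos: [467.5, -160.4, 167.2]
tcp_rot: [-0.515, 0.482, -0.486, 0.516]
force: [-0.3, 0.3, -3.1]
gripper_width: 0.105
```

Call:
servo_tool(series="2 -1 3 -1 0 0 0; 2 0 3 -1 -0.3 0 0; 2 0 3 0 0 0 0")

```text
time: 32.6
tool_pos: [470.2, -162.1, 166.5]
tcp_rot: [-0.515, 0.48, -0.488, 0.516]
force: [-4.5, 3.1, 18.0]
gripper_width: 0.102
```

```bash
python3 -c "
from brd import *
plan(stand(0,0,168),3.6)"
```

```text
t 32.60 pos [ 470.2 -162.1  166.5] yaw 3.58 F [-4.5  3.1 18. ] w 0.102 q [-0.42  0.13  1.99 -0.    1.   -0.48]
 shift now [-4.1 -1.6 -4.9] turn [-0.51 -0.02  0.49] | shift after turn [-4.1 -1.5 -4.9] norm 7
```

Contact at 18 N. I'll take the sideways drift back out, then release.

Call:
servo_tool(series="2 -4 0 -5 -0.5 0 0.4; 2 0 0 0 0 0 0; 2 0 1 0 0 0 0")

```text
time: 32.9
tool_pos: [465.4, -158.7, 166.5]
tcp_rot: [0.516, -0.483, 0.485, -0.515]
force: [-1.0, -0.9, 10.6]
gripper_width: 0.103
```

```bash
python3 -c "
from brd import *
plan(stand(0,0,168),3.6)"
```

```text
t 32.90 pos [ 465.4 -158.7  166.5] yaw 3.60 F [-1.  -0.9 10.6] w 0.103 q [-0.42  0.13  2.   -0.    1.01 -0.48]
 shift now [-0.4 -1.5 -0.3] turn [-0.09 -0.    0.15] | shift after turn [-0.4 -1.5 -0.3] norm 2
```

Call:
servo_tool(series="24 0 0 0 0 0 0; 24 0 0 0 0 0 0; 24 0 0 0 0 0 0; 24 0 -8 0 0 0 0; 24 0 -15 0 0 0 0")

```text
time: 33.4
tool_pos: [463.3, -157.8, 186.9]
tcp_rot: [0.516, -0.485, 0.483, -0.514]
force: [0.4, 0.2, 0.2]
gripper_width: 0.282
```

Call:
servo_tool(series="24 0 -30 0 0 0 0; 24 0 -40 0 0 0 0; 40 0 -20 0 0 0 0; 40 0 0 0 0 0 0")

```text
time: 33.8
tool_pos: [464.0, -157.8, 282.4]
tcp_rot: [0.516, -0.484, 0.484, -0.515]
force: [0.6, 0.3, -0.5]
gripper_width: 0.471
```

```bash
python3 -c "
from brd import *
plan(rail3(-4.5,3,285,H1),4.7)
save('wrist','w30.png')"
```

```text
t 33.80 pos [ 464.  -157.8  282.4] yaw 3.60 F [ 0.6  0.3 -0.5] w 0.471 q [-0.42 -0.    1.89 -0.    1.26 -0.48]
 shift now [-490.    -3.1   22.8] turn [ 0.12 -1.1   0.05] | shift after turn [-489.5   -2.6   32.2] norm 491
```

View pics/w30.png

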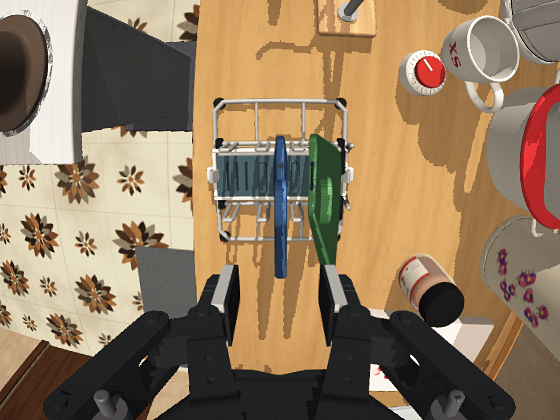

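Blue stands in bay 2. Next is red, on hook 1.

Call:
servo_tool(series="50 -47 0 2 0 -0.2 0; 50 -47 0 2 0 -0.2 0; 50 -47 0 2 0 -0.2 0; 50 -47 0 2 0 -0.2 0; 50 -47 0 2 0 -0.2 0")

```text
time: 34.35
tool_pos: [454.7, 78.8, 273.5]
tcp_rot: [0.52, -0.486, 0.48, -0.513]
force: [0.8, 0.1, -0.3]
gripper_width: 0.586
```

Call:
servo_tool(series="50 -47 0 2 0 0 0; 50 -47 0 2 0 0 0; 50 -47 0 2 0 0 0; 50 -47 0 2 0 0 0; 50 -30 0 0 0 0 0")

```text
time: 34.85
tool_pos: [440.7, 305.7, 262.8]
tcp_rot: [0.525, -0.487, 0.478, -0.509]
force: [0.6, -0.2, 0.0]
gripper_width: 0.583
```

```bash
python3 -c "
from brd import *
plan(rail3(-4.5,3,235,H1),4.7)"
```

```text
t 34.85 pos [440.7 305.7 262.8] yaw 3.94 F [ 0.6 -0.2  0. ] w 0.583 q [0.52 0.12 1.79 0.01 1.25 0.45]
 shift now [-26.   27.2  17.8] turn [ 1.44 -0.76  0.28] | shift after turn [-25.6  27.8  17.4] norm 42
```

Call:
servo_tool(series="50 -20 8 12 1.4 -0.7 0.3; 50 -5 10 4 0 0 0; 50 0 8 0 0 0 0; 50 0 0 0 0 0 0")

```text
time: 35.25
tool_pos: [449.8, 333.9, 227.4]
tcp_rot: [0.526, -0.479, 0.476, -0.517]
force: [0.8, -1.0, -0.7]
gripper_width: 0.586
```

```bash
python3 -c "
from brd import *
run(H1,(0,100,20),(8,255,255),'w31.png',((172,100,20),(180,255,255)))"
```

```text
t 35.25 pos [449.8 333.9 227.4] yaw 5.02 F [ 0.8 -1.  -0.7] w 0.586 q [0.56 0.2  1.78 0.   1.18 0.47]
 shift now [ 1.6 49.3  6.6] turn [0.68 0.32 0.3 ] | shift after turn [ 1.8 49.4  6. ] norm 50
proj [289 262]
rows 140 325
150 285 297 [(-8.0, 65.5), (-1.2, 65.5)]
183 282 298 [(-9.5, 47.5), (-0.3, 47.6)]
216 282 298 [(-9.3, 28.6), (0.1, 28.7)]
249 281 297 [(-9.7, 8.4), (0.1, 8.5)]
282 281 296 [(-9.6, -13.9), (0.2, -13.8)]
315 281 295 [(-9.4, -39.1), (0.3, -39.1)]
ends [(-5.7, 70.8), (-3.7, -47.5)]
```

View pics/w31.png

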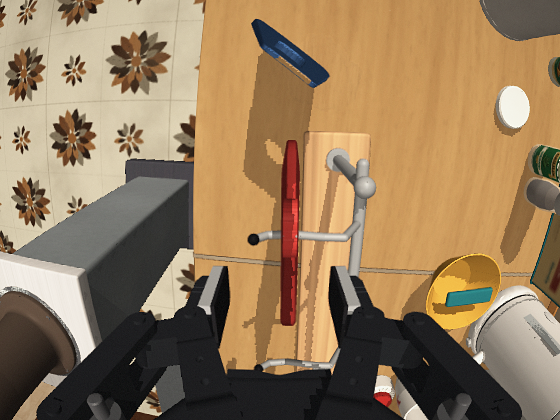

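Call:
servo_tool(series="50 2 12 6 0.7 0.3 0.3; 50 0 13 0 0 0 0; 50 0 13 0 0 0 0; 50 0 0 0 0 0 0")

```text
time: 35.7
tool_pos: [456.9, 328.3, 188.7]
tcp_rot: [-0.519, 0.48, -0.481, 0.519]
force: [-0.3, -0.1, 0.0]
gripper_width: 0.583
```

```bash
python3 -c "
from brd import *
plan(rail3(-4.5,3,178,H1),4.7)"
```

```text
t 35.70 pos [456.9 328.3 188.7] yaw 4.36 F [-0.3 -0.1  0. ] w 0.583 q [ 0.55  0.23  1.82 -0.    1.09  0.47]
 shift now [-4.4 10.7 -0.6] turn [-0.04 -0.34  0.02] | shift after turn [-4.4 10.7 -0.5] norm 12
```

Call:
servo_tool(series="50 -4 6 -1 0 -0.3 0; 50 0 6 0 0 0 0; 50 0 0 0 0 0 0")

```text
time: 36.0
tool_pos: [455.8, 332.3, 176.3]
tcp_rot: [-0.52, 0.479, -0.48, 0.52]
force: [-0.8, 0.8, -0.8]
gripper_width: 0.582
```

```bash
python3 -c "
from brd import *
plan(rail3(-4.5,3,178,H1),4.7)
save('wrist','w32.png')"
```

```text
t 36.00 pos [455.8 332.3 176.3] yaw 4.64 F [-0.8  0.8 -0.8] w 0.582 q [ 0.55  0.25  1.83 -0.    1.06  0.47]
 shift now [-0.3 -1.7  0.2] turn [-0.07 -0.06 -0.01] | shift after turn [-0.3 -1.7  0.2] norm 2
```

View pics/w32.png

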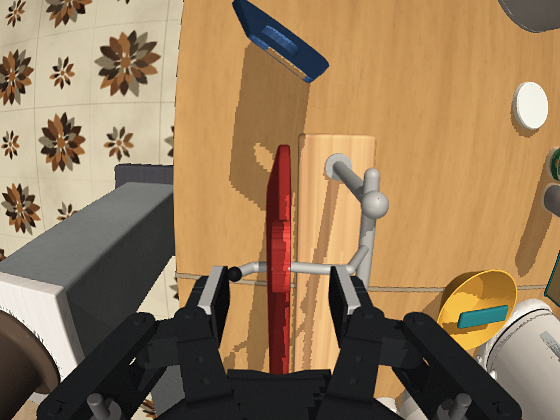

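Red is centred between the pads, so I'll close on it.

Call:
servo_tool(series="2 0 0 0 0 0 0; 2 0 0 0 0 0 0; 2 0 0 0 0 0 0; 2 0 0 0 0 0 0; 2 0 0 0 0 0 0")

```text
time: 36.55
tool_pos: [456.6, 333.4, 178.0]
tcp_rot: [-0.519, 0.479, -0.48, 0.521]
force: [0.8, 0.7, -0.4]
gripper_width: 0.103
```

Call:
servo_tool(series="2 0 0 0 0 0 0; 2 0 0 0 0 0 0")

```text
time: 36.75
tool_pos: [456.7, 333.3, 178.0]
tcp_rot: [-0.519, 0.479, -0.48, 0.521]
force: [0.5, -0.7, -0.7]
gripper_width: 0.1
```

Call:
servo_tool(series="2 0 -9 0 0 0 0; 2 0 -8 0 0 0 0; 2 0 0 0 0 0 0")

```text
time: 37.05
tool_pos: [456.0, 332.9, 195.6]
tcp_rot: [-0.519, 0.479, -0.48, 0.521]
force: [-0.4, -0.3, -2.0]
gripper_width: 0.102
```

Call:
servo_tool(series="2 0 0 -10 0 0 0; 2 0 0 -12 0 0 0; 2 0 0 -14 0 0 0; 2 0 0 -12 0 0 0; 2 0 0 0 0 0 0")

```text
time: 37.55
tool_pos: [402.3, 327.9, 194.8]
tcp_rot: [0.52, -0.479, 0.479, -0.52]
force: [0.1, -0.2, -3.2]
gripper_width: 0.102
```

```bash
python3 -c "
from brd import *
plan(rail3(-50,3,195,H1),4.7)"
```

```text
t 37.55 pos [402.3 327.9 194.8] yaw 4.68 F [ 0.1 -0.2 -3.2] w 0.102 q [0.6  0.14 1.91 0.   1.08 0.52]
 shift now [-0.3 -0.2  8.4] turn [ 0.03 -0.02  0.01] | shift after turn [-0.3 -0.2  8.4] norm 8
```

Call:
servo_tool(series="2 0 -45 0 0 0 0; 2 0 -45 0 0 0 0; 2 25 -35 0 0 0 0; 2 46 -5 0 0 0 0; 2 46 0 0 0 0.2 0")

```text
time: 38.05
tool_pos: [410.3, 212.4, 328.7]
tcp_rot: [0.522, -0.477, 0.478, -0.522]
force: [0.8, 0.1, -1.8]
gripper_width: 0.102
```

Call:
servo_tool(series="2 46 0 0 0 0.2 0; 2 46 0 0 0 0.2 0; 2 46 0 0 0 0.2 0; 2 46 0 0 0 0.2 0; 2 46 0 0 0 0 0")

```text
time: 38.55
tool_pos: [429.9, -24.3, 332.0]
tcp_rot: [-0.517, 0.476, -0.483, 0.522]
force: [1.5, -0.2, -1.4]
gripper_width: 0.099
```

```bash
python3 -c "
from brd import *
plan(stand(-40,0,280),3.6)"
```

```text
t 38.55 pos [429.9 -24.3 332. ] yaw 4.61 F [ 1.5 -0.2 -1.4] w 0.099 q [-0.16 -0.18  1.95  0.    1.36 -0.24]
 shift now [135.6  52.1 -16.4] turn [-0.7   1.01  0.12] | shift after turn [136.   52.  -13.4] norm 146
```

Call:
servo_tool(series="2 43 0 -6 -0.7 0.4 0; 2 43 5 -6 0 0.4 0; 2 43 10 -6 0 0.2 0; 2 5 12 -2 0 0 0; 2 0 0 0 0 0 0")

```text
time: 39.05
tool_pos: [418.5, -170.7, 305.7]
tcp_rot: [0.514, -0.483, 0.49, -0.513]
force: [0.3, 1.0, -2.4]
gripper_width: 0.101
```

```bash
python3 -c "
from brd import *
plan(stand(-40,0,240),3.6)"
```

```text
t 39.05 pos [ 418.5 -170.7  305.7] yaw 3.10 F [ 0.3  1.  -2.4] w 0.101 q [-0.48 -0.11  1.94 -0.    1.3  -0.53]
 shift now [-10.1  65.7   6.8] turn [-0.31 -0.5   0.45] | shift after turn [-9.5 65.7  7.2] norm 67
```

Call:
servo_tool(series="2 -9 15 7 -0.3 -0.5 0.4; 2 -1 16 1 0 0 0; 2 0 16 -1 0 0 0; 2 0 10 0 0 0 0; 2 0 0 0 0 0 0")

```text
time: 39.55
tool_pos: [427.8, -152.0, 245.3]
tcp_rot: [-0.516, 0.482, -0.482, 0.519]
force: [0.2, 0.7, -1.0]
gripper_width: 0.101
```

```bash
python3 -c "
from brd import *
plan(stand(-40,0,240),3.6)
save('wrist','w33.png')
plan(stand(-40,0,166),3.6)"
```

```text
t 39.55 pos [ 427.8 -152.   245.3] yaw 4.08 F [ 0.2  0.7 -1. ] w 0.101 q [-0.44 -0.05  2.    0.    1.18 -0.51]
 shift now [ 8.6  5.2 -3.4] turn [-0.14  0.48 -0.21] | shift after turn [ 8.6  5.3 -3.3] norm 11
t 39.60 pos [ 428.2 -152.2  245.9] yaw 4.07 F [-0.6  0.9 -1.6] w 0.103 q [-0.44 -0.05  2.    0.01  1.18 -0.51]
 shift now [ 8.6 79.9 -4. ] turn [-0.19  0.47 -0.2 ] | shift after turn [ 8.4 79.9 -3.7] norm 80
```

View pics/w33.png

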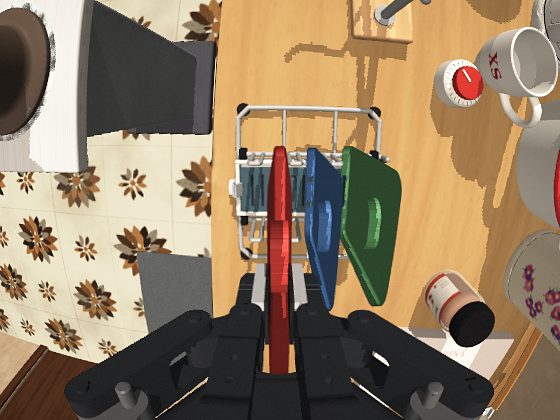

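Call:
servo_tool(series="2 8 2 -4 0 0.5 0; 2 1 2 0 0 0 0; 2 0 0 0 0 0 0")

```text
time: 39.9
tool_pos: [426.4, -161.7, 243.5]
tcp_rot: [-0.514, 0.483, -0.485, 0.518]
force: [0.4, 0.8, -1.5]
gripper_width: 0.101
```

```bash
python3 -c "
from brd import *
plan(stand(-40,0,166),3.6)"
```

```text
t 39.90 pos [ 426.4 -161.7  243.5] yaw 3.67 F [ 0.4  0.8 -1.5] w 0.101 q [-0.46 -0.04  2.01  0.01  1.17 -0.53]
 shift now [-0.8 77.5 -1.8] turn [-0.38  0.07 -0.09] | shift after turn [-0.9 77.5 -1.3] norm 78
```

Call:
servo_tool(series="2 -1 9 -2 -0.4 0 0; 2 0 9 0 0 0 0; 2 0 9 -1 0 0 0; 2 0 0 0 0 0 0")

```text
time: 40.3
tool_pos: [423.5, -161.5, 215.1]
tcp_rot: [-0.515, 0.484, -0.484, 0.516]
force: [0.4, 0.7, -2.5]
gripper_width: 0.101
```

```bash
python3 -c "
from brd import *
plan(stand(-40,0,166),3.6)"
```

```text
t 40.30 pos [ 423.5 -161.5  215.1] yaw 3.58 F [ 0.4  0.7 -2.5] w 0.101 q [-0.46 -0.01  2.04  0.    1.12 -0.52]
 shift now [-0.6 49.1  1.6] turn [-0.05 -0.02 -0.05] | shift after turn [-0.6 49.1  1.7] norm 49
```

Call:
servo_tool(series="2 0 10 1 0 0 0; 2 0 9 0 0 0 0; 2 0 9 0 0 0 0; 2 0 0 0 0 0 0")

```text
time: 40.7
tool_pos: [424.1, -161.2, 183.9]
tcp_rot: [-0.515, 0.485, -0.484, 0.516]
force: [0.8, 0.4, -2.3]
gripper_width: 0.101
```

```bash
python3 -c "
from brd import *
plan(stand(-40,0,166),3.6)"
```

```text
t 40.70 pos [ 424.1 -161.2  183.9] yaw 3.57 F [ 0.8  0.4 -2.3] w 0.101 q [-0.46  0.03  2.06  0.    1.05 -0.52]
 shift now [-0.3 17.9  1. ] turn [ 0.02 -0.03 -0.09] | shift after turn [-0.3 17.9  1. ] norm 18
```

Call:
servo_tool(series="2 0 8 0 0 0 0; 2 0 6 0 0 0 0; 2 0 4 -1 0 0 0; 2 0 3 -1 0 0 0")

```text
time: 41.1
tool_pos: [425.1, -162.5, 165.2]
tcp_rot: [-0.514, 0.483, -0.485, 0.516]
force: [-4.0, 3.4, 28.3]
gripper_width: 0.101
```

```bash
python3 -c "
from brd import *
plan(stand(-40,0,166),3.6)"
```

```text
t 41.10 pos [ 425.1 -162.5  165.2] yaw 3.56 F [-4.   3.4 28.3] w 0.101 q [-0.46  0.06  2.08  0.    1.   -0.53]
 shift now [-1.7 -0.8  0.1] turn [-0.27 -0.04  0.03] | shift after turn [-1.7 -0.8  0.1] norm 2
```

Red reached the tray (28 N at TCP 165.2, edge at about 18 mm). I'll ease off and release.

Call:
servo_tool(series="2 -1 -1 0 -0.2 0 0; 24 0 0 0 0 0 0; 24 0 0 0 0 0 0; 24 0 0 0 0 0 0; 24 0 -8 0 0 0 0")

```text
time: 41.6
tool_pos: [425.9, -162.0, 175.3]
tcp_rot: [-0.515, 0.483, -0.485, 0.516]
force: [-0.1, 0.4, -0.1]
gripper_width: 0.278
```

Call:
servo_tool(series="24 0 -20 0 0 0 0; 24 0 -40 0 0 0 0; 24 0 -40 0 0 0 0; 24 20 -10 0 0 0 0; 24 0 0 0 0 0 0")

```text
time: 42.1
tool_pos: [426.1, -181.7, 290.8]
tcp_rot: [-0.515, 0.483, -0.485, 0.516]
force: [-0.1, -0.2, -0.2]
gripper_width: 0.283
```

```bash
python3 - <<'E'
from brd import *
import pickle
plan(stand(-40,0,290),3.6)
s=robot.sense();c=save('wrist','w34.png')
c2=save('scene','s8.png');c3=save('top','t8.png')
a=cv2.imread('pics/s8.png')[100:330,200:460];cv2.imwrite('pics/s8c.png',cv2.resize(a,None,fx=2.5,fy=2.5,interpolation=cv2.INTER_CUBIC))
im=cv2.resize(cv2.imread('pics/w34.png')[60:300,150:390],None,fx=2.5,fy=2.5,interpolation=cv2.INTER_CUBIC)
f=lambda X:[int(k) for k in (wproj(c,s,X)-[150,60]+.5)*2.5-.5]
for b in(-40,0,40):
  for z,col in((188,(255,255,255)),(18,(255,0,255))):
    cv2.polylines(im,[np.array([f(stand(b+x,y,z)) for x,y in((-5,-55),(5,-55),(5,55),(-5,55))])],True,col,1)
for y in(-40,40):
  for x in(-60,-20,20,60): cv2.circle(im,f(stand(x,y,81)),3,(0,255,255),-1)
cv2.imwrite('pics/w34c.png',im)
E
```

```text
t 42.10 pos [ 426.1 -181.7  290.8] yaw 3.62 F [-0.1 -0.2 -0.2] w 0.283 q [-0.5  -0.07  1.93 -0.    1.28 -0.56]
 shift now [-20.9   0.8   0.3] turn [-0.12  0.02  0.1 ] | shift after turn [-20.9   0.8   0.3] norm 21
```

View pics/w34c.png

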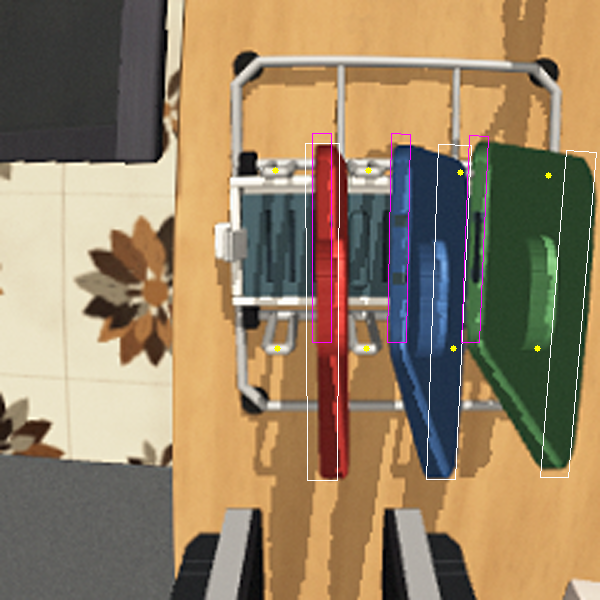

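View pics/s8c.png

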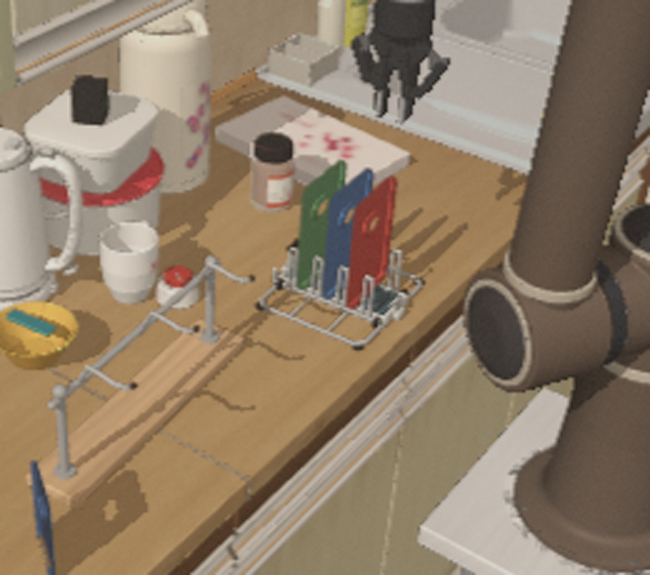

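View pics/t8.png

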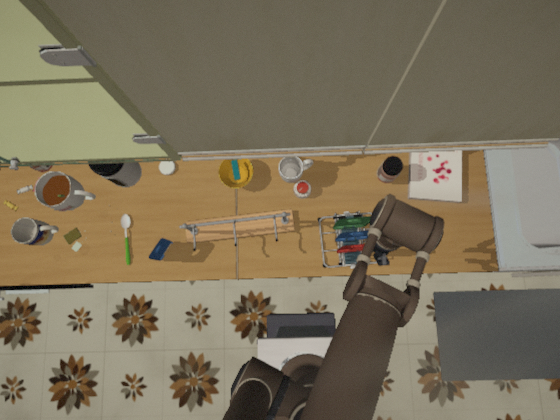

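All three boards stand upright within a few mm of the predicted outlines, and both combs sit on the 90° tip marks. The mug, timer and bowl are at the same pixels as at the start, and the gripper is well clear. Handing in.

```bash
python3 -c "
from h import *
print(robot.sense()['force'].round(1));print(robot.sign_off())"
```

```text
[0.7 0.  0.2]
the job is handed in; nothing more can be done
None
```

The job is handed in at about 42 s of the 208 s allowed. The stand is ready and all three boards are standing in it.

- **Tray:** I pressed it down to the cradle floor with about 50 N. The tool height puts its underside near 6 mm, and later pictures show it level under both clips. I judged the clips from the pictures and that height; I had no direct reading of the click.
- **Combs:** I carried each one by its tab along its arc and let go just short of upright. Their loop tips matched the 90° prediction in the wrist pictures straight afterwards, and again at the end where they were not hidden behind the boards.
- **Boards:** green is in bay 3, the larger blue in bay 2 and red in bay 1. The final pictures show all three upright, within a few mm of the bay outlines I drew. Red sits about 3 mm off in x.
- **Other things:** the mug, timer, bowl and small blue board showed no movement in the top view, and the gripper was well clear of everything at hand-in.

Small moves drifted by up to about 4 mm, and once by 18 mm sideways, so I corrected them as I went. While I was setting down green and blue, the force reading at first showed no contact. Blue and red then gave a clear contact (18 N and 28 N); green's was weaker, the reading only rising from -2 N to +0.9 N. Nothing else disagreed.

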